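# Reset the worn rack stop of a brake-shoe fixture and bolt it

### The job

Someone has put a new brake shoe down on the bed of the shoe fixture, behind its sliding stop: lay it flat on the carton next to the other new shoe. The stop stands too far in; its rack drive is worn, so crank it back well past the set pointer, clear of all the play, and then bring it up to the pointer turning clockwise only, so that the crank is still bearing on the stop when the two blades line up. Then slide the locking bolt fully home into the dial's notch and leave the can and the grease tube standing.

Things in the scene. Friction and masses are not known exactly. Their poses are not given: they have to be found in the camera images.
- stop_fixture: Grey bench fixture, fixed. Frame: x away from the robot across the bed, y left along the bed, z up; origin on the bench under the bed's middle. Base plate x -125..85, y -190..140 mm, 12 mm thick. Bed with two steel ways x -10..70, y -140..140 mm, top at z 40 mm; heel block at its right end (72 mm high, y < -114), low end plate at its left end (52 mm high, y > 130).
- crank_shaft (a point): On the vertical axis of the crank at the height of its dial plate, z 50 mm, fixture x -65, y -50 mm, in front of the bed. Aluminium dial plate of radius 50 mm (z 45..55 mm), four notches in its rim 0.6 rad apart. A pinion under it drives the stop's rack: 20 mm of stop travel per rad, clockwise from above drives the stop in (to the right).
- set_mark (a point): Tip of the set pointer, the fixed dark blade on a small post clamped behind the scale on the far side of the bed; it points to the robot, 58 mm above the bench (fixture x 92, y -10 mm): the mark to which the stop is set
- stop_index (a point): Tip of the stop's own dark index blade, 3 mm wide, that sticks out of the saddle's top to the far side over the scale, 58 mm above the bench. The stop is set when this meets set_mark.
- stop (a joint): Sliding stop on the bed, m: 0 = its blade at the set pointer, + = too far in (right, fixture -y), - = backed off (left); -0.016..0.031, starts at 0.012..0.028. Steel saddle 86 mm across, 60 mm along the bed (y -40..20 mm when at 0), top z 57 mm, jaw at its right end z 74 mm. About 4 N of friction: it stays where the crank leaves it.
- crank (a joint): The crank's lost motion on its shaft, rad: 0 = bears on the backing-off side, 0.28 = on the driving-in side; in between it turns freely and the stop stands still. Crank angle (clockwise from above) = stop/0.02 + this. At stop 0 and this 0.28 the right notch faces the bolt and the crank arm points to 2.94 rad in the fixture's frame (from +x towards +y), nearly at the robot.
- crank_grip (a point): Grasp point on the axis of the crank's upright black handle, 95 mm above the bench: a free-turning cylinder 22 mm in diameter, from 67 to 113 mm above the bench, on a circle of 60 mm radius round the shaft. Only the grease tube, the can and the bolt's knob stand higher than 75 mm near it.
- bolt (a joint): Travel of the locking bolt, m: 0 = withdrawn (start), 0.018 = fully home in the notch. It lies right of the dial and slides to the fixture's +y, towards the shaft, against about 2 N, and stays. Bolt 10 mm wide with a round nose, notch 14 mm: it enters only when a notch faces it within about 0.04 rad.
- bolt_grip (a point): Grasp point on the axis of the bolt's upright black knob, 20 mm in diameter, from 69 to 113 mm above the bench; the point is 95 mm above it. It moves with the bolt; withdrawn it is at fixture x -65, y -159 mm.
- shoe: New brake shoe lying flat across the bed left of the stop, 70x156x32 mm, 0.34..0.55 kg. Origin: middle of its underside. An arc: rim with lining, 11 mm thick, 32 mm high, bulges to +x (at y 0 from x 24 to 35 mm); 4 mm web inside the arc, z 14..18 mm. Grip it across the rim at y 0, fingertips not below z 19 mm. On the bed its +x points left (fixture +y).
- carton: Flat shut carton, 235 (x) x 315 (y) x 50 mm, fixed, to the right or left of the fixture. Origin: middle of its underside. The other shoe lies on the far half of its top (x about +50 mm), the near half (x about -60 mm) is free.
- other_shoe: The other new brake shoe, shaped like shoe, fixed on the carton's far half
- cleaner_can: Aerosol can 65 mm in diameter, 234 mm high, standing behind the fixture's right half; its axis is 21 mm along +x from this origin, which is at bench height
- grease_tube: Grease tube standing on its cap on the base plate, left of the crank: 44x66 mm, 151 mm high; origin: middle of its foot
Mind the look-alikes: they are no part of the job. There is more than one size of the cleaner_can; the one meant has the size given above.

How it is judged:
By the outcome, as a careful person would: the job done as asked, in the order asked, and still so for the second after the job is handed in, with the robot touching nothing.
It also fails if it takes over 59 s, if anything falls off the work surface, if the arm or the gripper's body presses on something with over 40 N, if the wrist force passes 120 N, or if a joint passes its speed limit or range.

### The arm

A 6-joint arm with a two-finger parallel gripper is mounted at the origin on a cart in front of the work surface, level with it; the furniture and walls round the work are solid. World frame = base frame: x ahead of the robot, y to its left, z up, the work surface at z = 0. Lengths are in m, angles in degrees, forces in N, time in s.
With the tool pointing down it reaches from about 0.375 to 0.9 m from the base axis. Payload 3.1 kg.
Tool frame: the origin (TCP) lies where the fingers leave the gripper's body, on its centre line; the fingertips stand bot.tips_ahead ahead of it and the grasp point (between the pads) lies 51 mm ahead of it (bot.tips_ahead is the distance from the TCP to the fingertips, in m); z points along the fingers, x is the direction in which the jaws open and shut, and the axes are right-handed (so a half turn about z gives the same grasp; the last joint's range is limited). The gripper opens to 87 mm and grips with 3 to 60 N. Pads are 19 mm wide; open, the fingers measure 117 mm over their backs; the gripper's body (75 mm by 190 mm) begins 51 mm behind the grasp point.
Start: joints at [-78.81, 30.224, 82.088, -0, 67.689, -10.227], TCP at [0.228, -0.582, 0.292] pointing down, gripper open.
Joint ranges: [-176.69, 176.69], [-43.24, 126.21], [12.49, 139.97], [-82, 262], [0, 151.66], [-163.58, 163.58]. Speed limits (degrees/s): [159.86, 159.86, 180, 180, 180, 180].

### API

Orientations are given as a 3x3 rotation matrix whose columns are the frame's x, y, z axes.
In Python, from rig import bot, vision, nets gives the robot as it stands.
- The arm moves only by the tool play_rows, never from a script. Its argument "series" is a list of rows, each an object of numbers: "tx", "ty", "tz": the shift along the world's x, y, z as a fraction of full scale; "turn": the turn about the world's z as a fraction of full scale. A call has 1 to 10 rows; each row shifts and turns the commanded pose from where the row before left it; what a row does not reach is not made up. Full scale, the value 1, is 0.8 m for a shift and 60 degrees for a turn. A row lasts 1/10 s, in which the tool goes at most 50 mm and 8.59 degrees, less where a joint would pass 70% of its speed; a pose out of reach is approached as far as the arm can. A call with a number of a shift or a turn outside -1 to 1 is refused whole. A call with a gripper value outside its range is refused whole. "gripper" is the opening, from 0 (shut) to 1 (fully open), set as the call begins (left out, the last holds). The fingers move at their own pace and stop on an object; the grip force is fixed at half the most. Time passes only in rows, so rows that do not move let the fingers close. It gives the time, the measured TCP pose, the force and the opening at its end, in the units of the state.
- bot.read_state(): the state, without advancing time (a new reading comes with each control period).
- vision.capture(name): name is "side" or "top" or "wrist"; returns a dict with "pixels" (480x640x3 uint8, blue, green, red), "fx", "fy", "cx", "cy" (pixels), "extrinsics" (4x4, takes a point from camera to world coordinates). Camera axes: x right, y down, z forward; pixel columns grow to the right and rows downward; lengths in m; the calibration is good to about 2 mm. A picture is of the moment at which its call begins. There is no depth.
- bot.hand_in(): hands the job in, once; it reports no verdict.
Trained networks look in a picture, given as the dict that the camera call returned (one of the last four; its "shot" number tells which), for a name from the list of things; names that differ only in an ending like _2 or _b are one class to them, and where a whole thing is asked for, a point or a joint stands for the part that bears it (a point fixed in the world has none). Each returns a list of dicts, best first, with "confidence" (0 to 1); they miss things now and then, are a little off and sometimes report something else, mostly with a low value. They report only what shows in the picture. A call takes as long as a camera call. They do not tell look-alikes from the thing itself.
- nets.look_for(picture, query): "at" ([column, row] as shares, 0 to 1, of the picture: columns of its width, rows of its height, amid what is visible of it).
- nets.masks_of(picture, query): "region" (480x640 bool, what is visible of it) and "at" ([column, row] as shares, 0 to 1, of the picture: columns of its width, rows of its height, amid what is visible of it).
The state is a dict: "time_s": time; "joint_positions": joint angles; "qvel": joint speeds; "tau": joint torques, N m; "position": TCP position; "tcp_rot": TCP orientation; "force": force on the tool from outside, world axes, zero at the start; "moment": the same for the moment, N m; "opening": opening from 0.0 (shut) to 1.0 (fully open).
Only numpy, scipy, OpenCV 4.12 (cv2) and the standard library are available. Lean on these libraries where they do the work, as an engineer would, in place of code of your own. Each camera call takes 0.05 s, during which the arm holds its last target.

## Working session

There is one attempt and no reset: what is moved stays moved. The work goes in short steps, Python scripts to look and compute and a tool call to move; the robot and the scene stay as the last step left them, time stands still between calls to the robot, and variables do not carry over. Pictures are saved under pics/ and viewed, and the job is handed in when it is done.

Besides the shell and the picture viewer there is one more tool, called after ">>>" as name(argument=value, ...) on one line, values as JSON. play_rows: Moves the arm, as the interface text tells. Shift numbers are shares of 0.8 m and turn numbers shares of 60 degrees, none past 1 either way. Its arguments: {"type":"object","properties":{"series":{"type":"array"},"gripper":{"type":"number"}},"required":["series"]}

```bash
mkdir -p pics; ls
cat > h.py <<'E'
import numpy as np,cv2
from rig import bot,vision,nets
def cap(n,f=None):
    p=vision.capture(n)
    if f: cv2.imwrite('pics/'+f,p['pixels'])
    return p
def ray(p,uv,z):
    E=np.array(p['extrinsics']);d=E[:3,:3]@np.array([(uv[0]-p['cx'])/p['fx'],(uv[1]-p['cy'])/p['fy'],1]);o=E[:3,3]
    return o+d*(z-o[2])/d[2]
def proj(p,X):
    E=np.array(p['extrinsics']);c=E[:3,:3].T@(np.array(X)-E[:3,3])
    return np.array([p['cx']+p['fx']*c[0]/c[2],p['cy']+p['fy']*c[1]/c[2]])
E
python3 - <<'E'
from h import *
s=bot.read_state();print(s['time_s'],s['position'],s['tcp_rot'],s['force'],s['opening'],bot.tips_ahead)
for n in ('top','side','wrist'):
    p=cap(n,n+'0.png');print(n,p['fx'],p['cx'],p['cy'],np.round(p['extrinsics'],3).tolist())
    for q in ['stop_fixture','shoe','carton','cleaner_can','grease_tube','crank_grip','bolt_grip','stop_index','set_mark','crank_shaft']:
        try:
            r=nets.look_for(p,q);print(q,[(round(d['at'][0]*640),round(d['at'][1]*480),round(d['confidence'],2)) for d in r[:4]])
        except Exception as e: print(q,e)
E
```

```text
pics
0.0 [ 0.22810019 -0.58127684  0.2912412 ] [[ 3.65102571e-01 -9.30967196e-01 -4.38291274e-04]
 [-9.30964784e-01 -3.65102638e-01  2.15296212e-03]
 [-2.16435841e-03 -3.78018264e-04 -9.99997586e-01]] [0.70682336 0.70479237 0.19378618] 1.001194437948927 0.0697
top 601.286493511683 306.4735689251403 246.19506444488448 [[0.012, -0.994, 0.106, 0.459], [-1.0, -0.013, -0.009, 0.004], [0.01, -0.106, -0.994, 1.848], [0.0, 0.0, 0.0, 1.0]]
stop_fixture [(296, 269, 0.87)]
shoe [(261, 253, 0.69)]
carton [(440, 269, 0.7)]
cleaner_can [(351, 188, 0.78), (311, 212, 0.67)]
grease_tube [(256, 299, 0.56)]
crank_grip [(279, 283, 0.38)]
bolt_grip [(336, 277, 0.42)]
stop_index [(292, 255, 0.63)]
set_mark [(295, 272, 0.85)]
crank_shaft [(298, 269, 0.9)]
side 489.15224767487496 320.73818721149536 241.4340555639535 [[-0.817, -0.316, 0.482, 0.066], [-0.576, 0.456, -0.678, 0.781], [-0.005, -0.832, -0.555, 0.752], [0.0, 0.0, 0.0, 1.0]]
stop_fixture [(321, 287, 0.65)]
shoe [(290, 293, 0.61), (334, 299, 0.32)]
carton [(406, 211, 0.93)]
cleaner_can [(302, 172, 0.81), (284, 223, 0.56), (287, 293, 0.53), (352, 271, 0.15)]
grease_tube [(335, 301, 0.92)]
crank_grip []
bolt_grip [(364, 239, 0.75)]
stop_index [(353, 272, 0.48)]
set_mark [(320, 284, 0.79), (308, 264, 0.52)]
crank_shaft [(320, 286, 0.88)]
wrist 368.00999778324933 316.9187737020139 248.15007386690618 [[0.365, -0.893, -0.263, 0.3], [-0.931, -0.35, -0.104, -0.554], [0.0, 0.282, -0.959, 0.384], [0.0, 0.0, 0.0, 1.0]]
stop_fixture []
shoe []
carton []
cleaner_can []
grease_tube []
crank_grip []
bolt_grip []
stop_index []
set_mark []
crank_shaft []
```

Run:
```python
import cv2
a=cv2.imread('pics/top0.png');cv2.imwrite('pics/top0z.png',cv2.resize(a[160:340,200:440],None,fx=3.3,fy=3.3,interpolation=cv2.INTER_CUBIC))
a=cv2.imread('pics/side0.png');cv2.imwrite('pics/side0z.png',cv2.resize(a[130:370,200:480],None,fx=2.5,fy=2.5,interpolation=cv2.INTER_CUBIC))
```

```text
(no output)
```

View pics/top0.png

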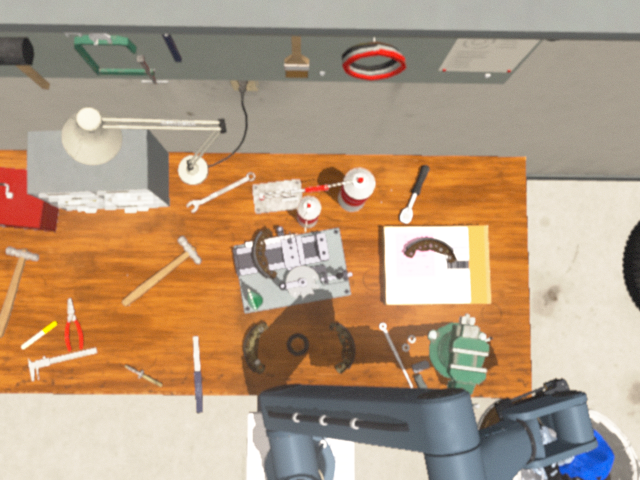

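```bash
echo
```

```text
(no output)
```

View pics/top0z.png

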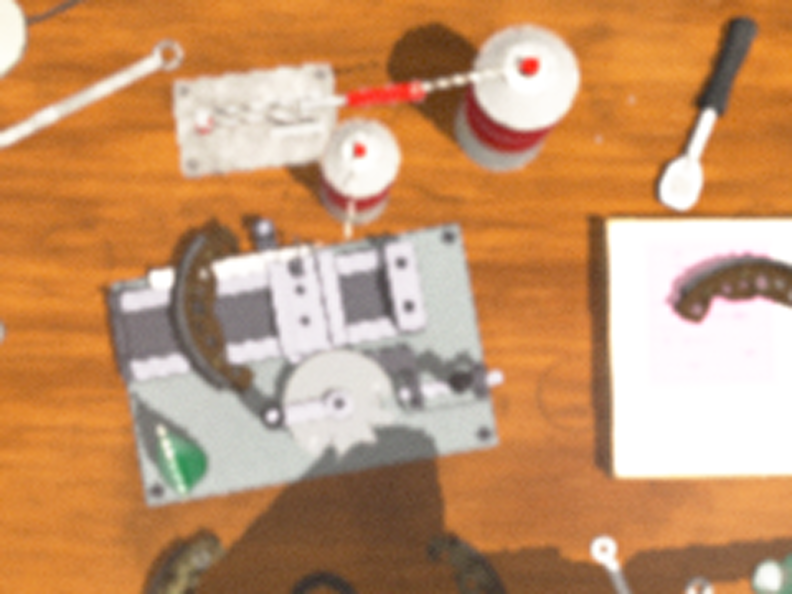

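View pics/side0z.png

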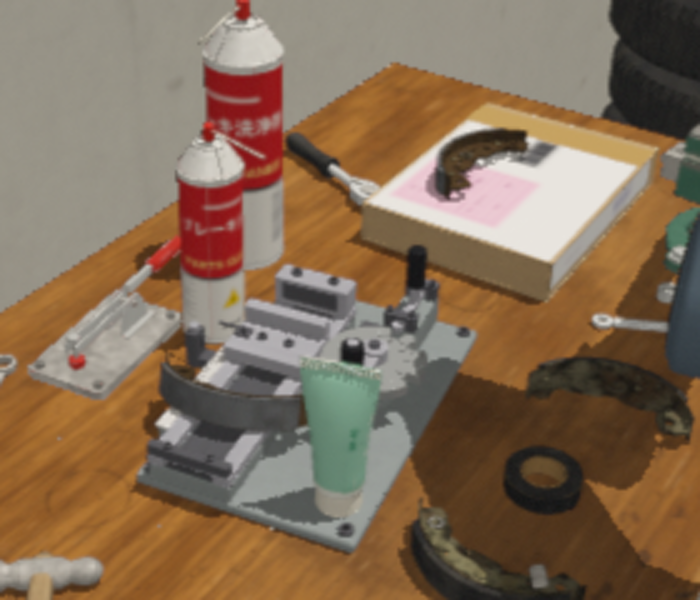

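The top view shows the target shoe on the bed at about (261,253), upright across the bed. Things that could be mistaken for it are the old shoes at (256,347) and (342,347) on the bench and the fixed other shoe at (430,246) on the carton. For the can, the small one at (311,212) and the big one at (351,188) both stay where they are. Next I fit the poses.

Run:
```python
from h import *
p=vision.capture('top')
from scipy.optimize import least_squares
Z=lambda u,v:np.array([200+u/3.3,160+v/3.3])
obs=[((85,140,12),Z(108,287)),((85,-190,12),Z(458,227)),((-125,-190,12),Z(495,443)),((-125,140,12),Z(150,503)),((-65,-50,62),Z(340,402)),((-65,-159,113),Z(460,380))]
def W(q,X):
    c,s=np.cos(q[2]),np.sin(q[2]);X=np.array(X)/1000
    return np.array([q[0]+c*X[0]-s*X[1],q[1]+s*X[0]+c*X[1],X[2]])
f=lambda q:np.concatenate([proj(p,W(q,X))-o for X,o in obs])
r=least_squares(f,[.42,.03,0.1]);print(r.x,np.degrees(r.x[2]),r.fun.round(1))
q=r.x
for n,X in dict(shaft=(-65,-50,50),mark=(92,-10,58),bolt=(-65,-159,95),bed=(30,90,40)).items(): print(n,W(q,X).round(3))
print('handle',ray(p,Z(274,415),.113).round(3))
h=ray(p,Z(274,415),.113);d=h[:2]-W(q,(-65,-50,0))[:2];print('ang',np.arctan2(d[1],d[0])-q[2],np.hypot(*d))
for z,uv in ((.05,(385,226)),(.05,(490,226)),(.05,(490,304)),(.05,(385,304))): print('carton',ray(p,uv,z).round(3))
print('shoe px', proj(p,W(q,(30,90,60))))
for uv,z in ((Z(178,465),.151),(Z(190,480),.01),(Z(360,150),.234),(Z(530,65),.234),(Z(530,65),.3)):print(ray(p,uv,z).round(3))
```

```text
[0.59456487 0.0599172  0.18788537] 10.765038476773528 [ 0.2 -1.1 -0.1 -1.4  1.2  0.4 -1.2  1.3 -0.5  0.7  0.4 -0. ]
shaft [ 0.54  -0.001  0.05 ]
mark [0.687 0.067 0.058]
bolt [ 0.56  -0.108  0.095]
bed [0.607 0.154 0.04 ]
handle [0.528 0.055 0.113]
ang 1.5988785629307483 0.05757776496030648
carton [ 0.714 -0.248  0.05 ]
carton [ 0.719 -0.567  0.05 ]
carton [ 0.484 -0.562  0.05 ]
carton [ 0.48  -0.248  0.05 ]
shoe px [250.73468906 259.34433226]
[0.483 0.135 0.151]
[0.471 0.134 0.01 ]
[ 0.742 -0.016  0.234]
[ 0.815 -0.156  0.234]
[ 0.8   -0.149  0.3  ]
```

>>> play_rows(series=[{"tx":0.02,"ty":0.04,"tz":0.03},{"tx":0.025,"ty":0.052,"tz":0.02},{"tx":0.025,"ty":0.052,"tz":0.02,"turn":-0.02},{"tx":0.025,"ty":0.052,"tz":0.02,"turn":-0.02},{"tx":0.025,"ty":0.052,"tz":0.02,"turn":-0.02},{"tx":0.025,"ty":0.052,"tz":0.01,"turn":-0.02},{"tx":0.025,"ty":0.052,"tz":0.01,"turn":-0.02},{"tx":0.025,"ty":0.052,"turn":-0.02},{"tx":0.025,"ty":0.052,"turn":-0.02},{"tx":0.025,"ty":0.052,"turn":-0.02}])

```text
invalid input
```

>>> play_rows(series=[{"tx":0.025,"ty":0.052,"turn":-0.017},{"tx":0.025,"ty":0.052},{"tx":0.025,"ty":0.052},{"tx":0.025,"ty":0.052},{"tx":0.025,"ty":0.052},{"tx":0.025,"ty":0.052},{"tx":0.0,"ty":0.0},{"tx":0.0}])

```text
invalid input
```

Run:
```python
from h import *
p=cap('wrist','w1.png');s=bot.read_state();print(s['time_s'],s['position'],np.degrees(np.arctan2(s['tcp_rot'][1][0],s['tcp_rot'][0][0])))
print(np.round(p['extrinsics'],3).tolist())
p=cap('top','t1.png');a=p['pixels'];cv2.imwrite('pics/t1z.png',cv2.resize(a[160:340,200:440],None,fx=3.3,fy=3.3,interpolation=cv2.INTER_CUBIC))
```

```text
1.75 [ 0.22826148 -0.58179676  0.29223441] -68.58350013787216
[[0.365, -0.893, -0.263, 0.3], [-0.931, -0.35, -0.104, -0.554], [0.0, 0.282, -0.959, 0.384], [0.0, 0.0, 0.0, 1.0]]
```

View pics/w1.png

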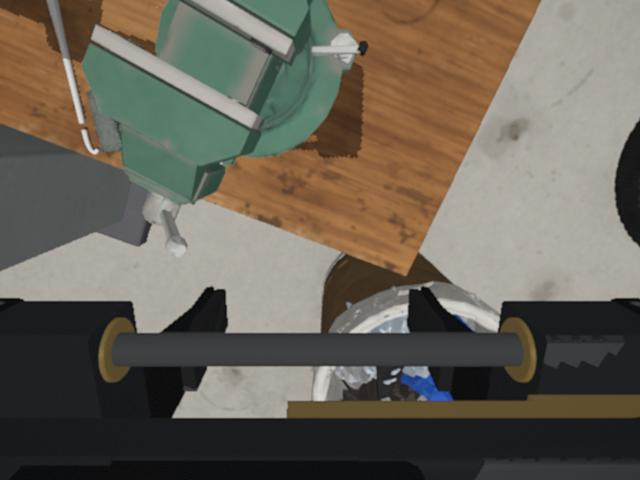

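The wrist camera still shows the vise at the start pose: both calls were refused. I'll try again with every key in each row.

>>> play_rows(series=[{"tx":0.02,"ty":0.04,"tz":0.03,"turn":0},{"tx":0.025,"ty":0.052,"tz":0.02,"turn":0},{"tx":0.025,"ty":0.052,"tz":0.02,"turn":-0.02},{"tx":0.025,"ty":0.052,"tz":0.02,"turn":-0.02},{"tx":0.025,"ty":0.052,"tz":0.02,"turn":-0.02},{"tx":0.025,"ty":0.052,"tz":0.01,"turn":-0.02},{"tx":0.025,"ty":0.052,"tz":0.01,"turn":-0.02},{"tx":0.025,"ty":0.052,"tz":0,"turn":-0.02},{"tx":0.025,"ty":0.052,"tz":0,"turn":-0.02},{"tx":0.025,"ty":0.052,"tz":0,"turn":-0.02}], gripper=1)

```text
time_s: 2.8
position: [0.4247, -0.1736, 0.3967]
tcp_rot: [[0.204, -0.979, 0.001], [-0.979, -0.204, -0.001], [0.001, -0.001, -1.0]]
force: [-0.0, -0.1, -0.7]
opening: 0.999
```

>>> play_rows(series=[{"tx":0.026,"ty":0.053,"tz":0,"turn":-0.017},{"tx":0.026,"ty":0.053,"tz":0,"turn":0},{"tx":0.026,"ty":0.053,"tz":0,"turn":0},{"tx":0.026,"ty":0.053,"tz":0,"turn":0},{"tx":0.026,"ty":0.053,"tz":0,"turn":0},{"tx":0.026,"ty":0.053,"tz":0,"turn":0},{"tx":0,"ty":0,"tz":0,"turn":0}])

```text
time_s: 3.5
position: [0.5507, 0.0838, 0.3962]
tcp_rot: [[0.194, -0.981, 0.002], [-0.981, -0.194, 0.002], [-0.002, -0.002, -1.0]]
force: [-1.0, -0.5, 0.7]
opening: 0.997
```

Run:
```python
from h import *
import pickle
p=cap('wrist','w1.png');s=bot.read_state();print(s['time_s'],s['position'],np.degrees(np.arctan2(s['tcp_rot'][1][0],s['tcp_rot'][0][0])))
pickle.dump(p,open('w1.pkl','wb'))
```

```text
3.55 [0.54956773 0.08144526 0.39598678] -78.92488590555847
```

View pics/w1.png

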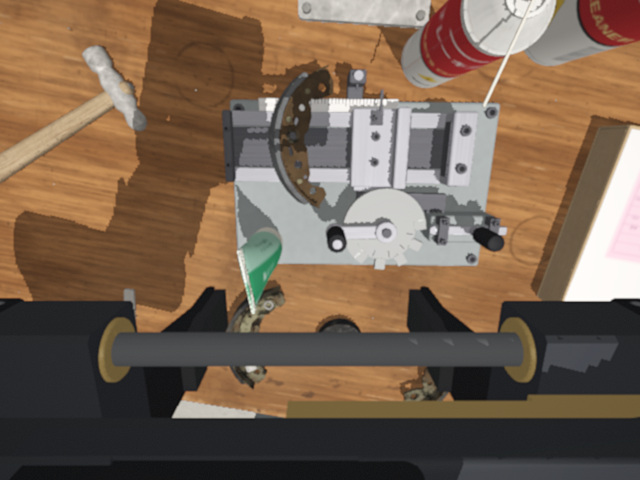

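The wrist view shows the whole fixture: the shoe rim at about (280,140), handle top (337,230), crank shaft (386,232), knob (482,230), pointer post (357,80). I'll zoom in for a precise fit.

Run:
```python
import cv2
a=cv2.imread('pics/w1.png')
cv2.imwrite('pics/w1a.png',cv2.resize(a[60:210,220:420],None,fx=4,fy=4,interpolation=cv2.INTER_CUBIC))
cv2.imwrite('pics/w1b.png',cv2.resize(a[130:280,320:520],None,fx=4,fy=4,interpolation=cv2.INTER_CUBIC))
```

```text
(no output)
```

View pics/w1a.png

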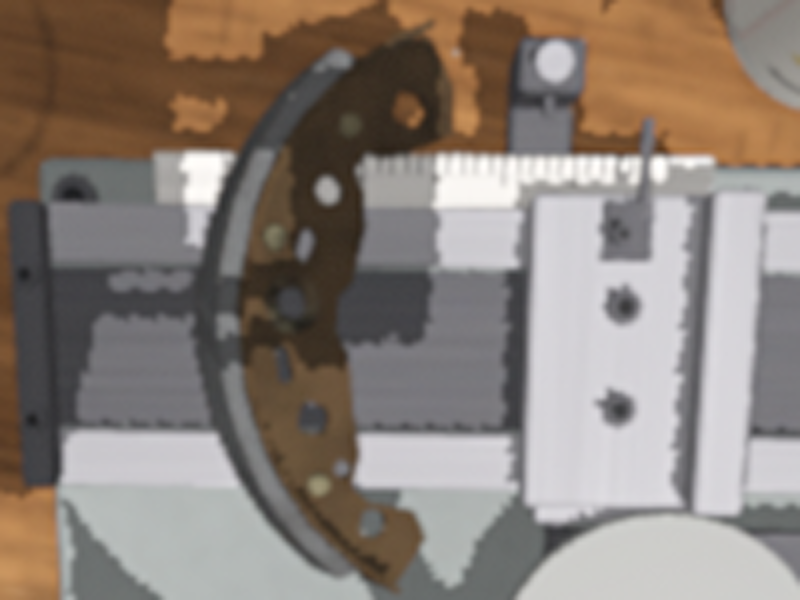

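View pics/w1b.png

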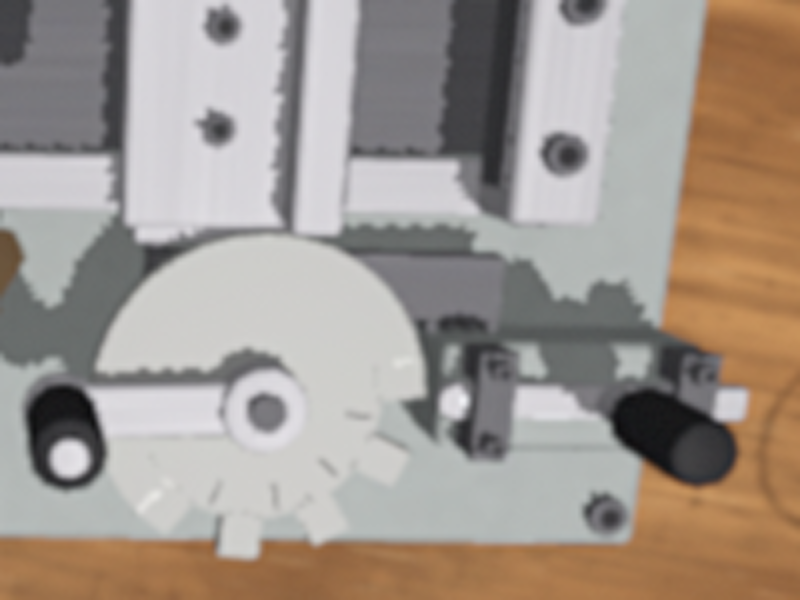

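```bash
cat >> h.py <<'E'
import pickle
from scipy.optimize import least_squares
def W(q,X):
    c,s=np.cos(q[2]),np.sin(q[2]);X=np.array(X)/1000
    return np.array([q[0]+c*X[0]-s*X[1],q[1]+s*X[0]+c*X[1],X[2]])
def F(q,P):
    c,s=np.cos(q[2]),np.sin(q[2]);d=np.array(P[:2])-q[:2]
    return np.array([c*d[0]+s*d[1],-s*d[0]+c*d[1],P[2]])*1000
A=lambda u,v:np.array([220+u/4,60+v/4])
B=lambda u,v:np.array([320+u/4,130+v/4])
E
python3 - <<'E'
from h import *
p=pickle.load(open('w1.pkl','rb'))
obs=[((85,140,12),A(40,165)),((85,-190,12),(497,104)),((-125,-190,12),B(630,545)),((-65,-159,113),B(703,450)),((-10,-114,72),B(512,222)),((-10,-140,72),B(597,222)),((-65,-50,66),B(267,410))]
f=lambda q:np.concatenate([proj(p,W(q,X))-o for X,o in obs])
r=least_squares(f,[.594,.06,0.188],loss='soft_l1');q=r.x;print(q,np.degrees(q[2]),f(q).reshape(-1,2).round(1).tolist())
np.save('q.npy',q)
g=lambda uv,z:F(q,ray(p,uv,z)).round(1)
print('handle',g(A(0,0)*0+B(66,455),.113));h=g(B(66,455),.113);print(np.arctan2(h[1]+50,h[0]+65),np.hypot(h[1]+50,h[0]+65))
print('index',g(A(650,122),.058),'set',g(A(548,108),.058))
print('saddle',g(A(525,505),.057),g(A(537,197),.057),'jaw',g(A(715,513),.074),g(A(745,513),.074),)
# shoe
print('rim outer/inner top',g(A(208,312),.072),g(A(240,312),.072),'ends outer',g(A(345,52),.072),g(A(345,575),.072), 'web ends',g(A(445,125),.058),g(A(420,540),.058))
print('proj set', proj(p,W(q,(92,-10,58))),'idx', A(650,122))
E
```

```text
[0.5942436  0.0606719  0.19294335] 11.054839587108622 [[-2.8, -0.5], [3.5, -2.7], [1.2, -0.3], [0.9, 0.8], [-1.7, 0.8], [0.2, 0.9], [-1.0, -0.0]]
handle [-65.9  10.4 113. ]
1.5856958863967416 60.40670492586067
index [ 91.2 -39.4  58. ] set [ 94.6 -11.7  58. ]
saddle [-12.   -8.6  57. ] [72.2 -9.5 57. ] jaw [-12.1 -60.3  74. ] [-12.  -68.7  74. ]
rim outer/inner top [41.5 80.2 72. ] [41.6 71.5 72. ] ends outer [106.1  42.7  72. ] [-30.1  43.5  72. ] web ends [90.3 16.1 58. ] [-22.1  21.9  58. ]
proj set [355.345213    89.64136544] idx [382.5  90.5]
```

>>> play_rows(series=[{"tx":0.021,"ty":0.02,"tz":-0.04,"turn":0},{"tx":0.021,"ty":0.02,"tz":-0.04,"turn":0},{"tx":0.021,"ty":0.02,"tz":-0.04,"turn":0},{"tx":0.021,"ty":0.018,"tz":-0.04,"turn":0},{"tx":0,"ty":0,"tz":-0.06,"turn":0},{"tx":0,"ty":0,"tz":-0.06,"turn":0},{"tx":0,"ty":0,"tz":0,"turn":0}])

```text
time_s: 4.25
position: [0.6111, 0.1396, 0.1649]
tcp_rot: [[0.186, -0.982, -0.018], [-0.983, -0.186, -0.001], [-0.002, 0.018, -1.0]]
force: [-1.4, -0.5, -0.2]
opening: 1.002
```

Run:
```python
from h import *
P=[]
for i in range(4):
    p=vision.capture('wrist') if i<3 else cap('wrist','w2.png')
    s=bot.read_state();P.append(s['position']);E=np.array(p['extrinsics']);print(s['time_s'],s['position'].round(4) if hasattr(s['position'],'round') else s['position'],E[:3,3].round(4))
q=np.load('q.npy');print(F(q,np.mean(P,0)),np.degrees(np.arctan2(s['tcp_rot'][1][0],s['tcp_rot'][0][0])))
for X in ((37,71,72),(37,81,72)): print(proj(p,W(q,X)))
```

```text
4.3 [0.6137 0.1399 0.1689] [0.6886 0.154  0.2557]
4.35 [0.616  0.1402 0.1722] [0.6904 0.1542 0.2604]
4.4 [0.6175 0.1405 0.1743] [0.6921 0.1545 0.2642]
4.45 [0.6181 0.1407 0.1754] [0.6931 0.1548 0.2667]
[ 36.94762546  73.95195659 172.70677826] -79.2559262627613
[321.50681139 284.36793892]
[303.87558077 284.46206086]
```

View pics/w2.png

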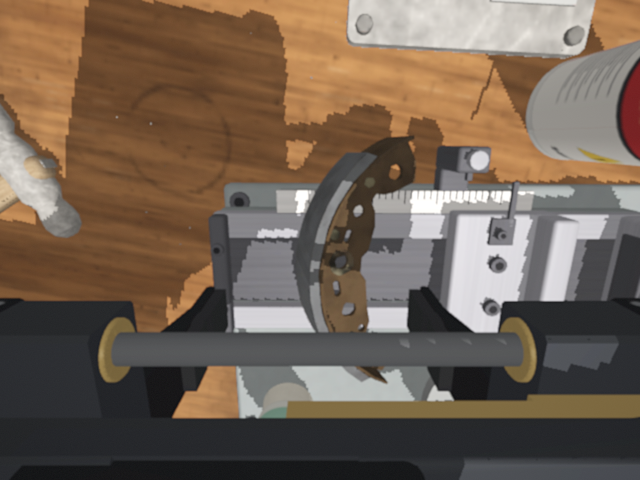

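>>> play_rows(series=[{"tx":-0.002,"ty":0.004,"tz":-0.02,"turn":0},{"tx":0,"ty":0,"tz":-0.02,"turn":0},{"tx":0,"ty":0,"tz":-0.01,"turn":0},{"tx":0,"ty":0,"tz":0,"turn":0},{"tx":0,"ty":0,"tz":0,"turn":0},{"tx":0,"ty":0,"tz":0,"turn":0}])

```text
time_s: 5.05
position: [0.6155, 0.1446, 0.1338]
tcp_rot: [[0.187, -0.982, 0.003], [-0.982, -0.187, 0.0], [0.0, -0.003, -1.0]]
force: [-0.1, -0.1, 0.2]
opening: 1.002
```

Run:
```python
from h import *
q=np.load('q.npy')
for i in range(2):
    p=cap('wrist','w3.png')
    s=bot.read_state();print(s['time_s'],s['position'].round(4),F(q,s['position']).round(1),s['force'])
```

```text
5.1 [0.6154 0.1446 0.1335] [ 36.8  78.3 133.5] [ 0.10613664  0.18498378 -0.62440125]
5.15 [0.6152 0.1446 0.1333] [ 36.7  78.3 133.3] [-0.03184869  0.17943326  0.647894  ]
```

View pics/w3.png

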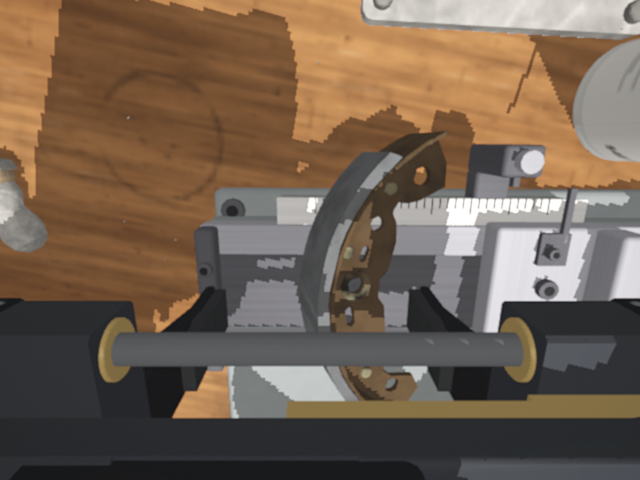

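Run:
```python
from h import *
q=np.load('q.npy');p=vision.capture('wrist');s=bot.read_state();g=s['position']+s['tcp_rot'][:,2]*.062;print(g,proj(p,g))
```

```text
[0.61511691 0.14461531 0.07101461] [316.35367848 314.56678396]
```

>>> play_rows(series=[{"tx":0,"ty":-0.001,"tz":-0.003,"turn":0},{"tx":0,"ty":0,"tz":0,"turn":0},{"tx":0,"ty":0,"tz":0,"turn":0}])

```text
time_s: 5.5
position: [0.6145, 0.1438, 0.1296]
tcp_rot: [[0.187, -0.982, -0.0], [-0.982, -0.187, 0.0], [-0.0, 0.0, -1.0]]
force: [0.7, -0.0, 0.4]
opening: 1.003
```

>>> play_rows(series=[{"tx":0,"ty":0,"tz":0,"turn":0},{"tx":0,"ty":0,"tz":0,"turn":0},{"tx":0,"ty":0,"tz":0,"turn":0},{"tx":0,"ty":0,"tz":0,"turn":0},{"tx":0,"ty":0,"tz":0,"turn":0},{"tx":0,"ty":0,"tz":0,"turn":0},{"tx":0,"ty":0,"tz":0,"turn":0},{"tx":0,"ty":0,"tz":0,"turn":0}], gripper=0)

```text
time_s: 6.3
position: [0.6146, 0.1438, 0.1298]
tcp_rot: [[0.187, -0.982, -0.0], [-0.982, -0.187, -0.0], [0.0, 0.0, -1.0]]
force: [-1.1, -0.3, 0.2]
opening: 0.357
```

>>> play_rows(series=[{"tx":0,"ty":0,"tz":0,"turn":0},{"tx":0,"ty":0,"tz":0,"turn":0},{"tx":0,"ty":0,"tz":0,"turn":0},{"tx":0,"ty":0,"tz":0,"turn":0},{"tx":0,"ty":0,"tz":0,"turn":0}])

```text
time_s: 6.8
position: [0.6142, 0.1438, 0.1293]
tcp_rot: [[0.187, -0.982, -0.001], [-0.982, -0.187, 0.0], [-0.0, 0.001, -1.0]]
force: [0.2, 0.5, -3.4]
opening: 0.122
```

>>> play_rows(series=[{"tx":0,"ty":0,"tz":0.015,"turn":0},{"tx":0,"ty":0,"tz":0.03,"turn":0},{"tx":0,"ty":0,"tz":0.04,"turn":0},{"tx":-0.02,"ty":0,"tz":0.04,"turn":0},{"tx":-0.02,"ty":0,"tz":0.04,"turn":0},{"tx":0,"ty":0,"tz":0,"turn":0}])

```text
time_s: 7.4
position: [0.5826, 0.1443, 0.2669]
tcp_rot: [[0.188, -0.982, 0.007], [-0.982, -0.188, 0.001], [0.001, -0.007, -1.0]]
force: [1.1, 0.4, -5.5]
opening: 0.125
```

Run:
```python
from h import *
p=cap('side','s1.png');p=cap('wrist','w4.png');s=bot.read_state();print(s['position'],s['force'],s['moment'])
```

```text
[0.58270655 0.14387582 0.26277149] [ 0.16965975  0.27308941 -4.88171095] [0.04896025 0.05362775 0.00397209]
```

View pics/s1.png

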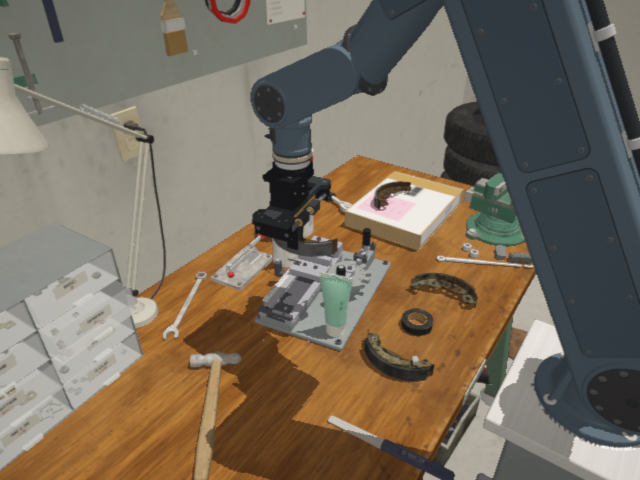

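The side view shows the shoe hanging level in the gripper at (318,245), clear of everything. Now the transfer to the carton.

>>> play_rows(series=[{"tx":-0.0065,"ty":-0.025,"tz":0,"turn":0.05},{"tx":-0.0065,"ty":-0.05,"tz":0,"turn":0.1},{"tx":-0.0065,"ty":-0.055,"tz":0,"turn":0.1},{"tx":-0.0065,"ty":-0.055,"tz":0,"turn":0.1},{"tx":-0.0065,"ty":-0.055,"tz":0,"turn":0.1},{"tx":-0.0065,"ty":-0.055,"tz":0,"turn":0.1},{"tx":-0.0065,"ty":-0.055,"tz":0,"turn":0.1},{"tx":-0.0065,"ty":-0.055,"tz":0,"turn":0.1},{"tx":-0.0065,"ty":-0.055,"tz":0,"turn":0.1},{"tx":-0.0065,"ty":-0.055,"tz":0,"turn":0.1}])

```text
time_s: 8.5
position: [0.5298, -0.27, 0.2595]
tcp_rot: [[0.927, -0.374, -0.003], [-0.374, -0.927, 0.002], [-0.004, -0.001, -1.0]]
force: [1.5, 0.2, -5.4]
opening: 0.126
```

>>> play_rows(series=[{"tx":-0.0065,"ty":-0.055,"tz":0,"turn":0.1},{"tx":-0.0065,"ty":-0.055,"tz":0,"turn":0.1},{"tx":-0.0065,"ty":-0.045,"tz":-0.02,"turn":0.1},{"tx":0,"ty":-0.019,"tz":-0.03,"turn":0.083},{"tx":0,"ty":0,"tz":-0.03,"turn":0},{"tx":0,"ty":0,"tz":0,"turn":0},{"tx":0,"ty":0,"tz":0,"turn":0},{"tx":0,"ty":0,"tz":0,"turn":0}])

```text
time_s: 9.3
position: [0.5157, -0.4075, 0.1984]
tcp_rot: [[1.0, 0.014, 0.001], [0.014, -1.0, -0.001], [0.001, 0.001, -1.0]]
force: [-0.3, -1.0, -5.1]
opening: 0.124
```

Run:
```python
from h import *
p=cap('top','t2.png');a=p['pixels'];cv2.imwrite('pics/t2z.png',cv2.resize(a[200:330,370:510],None,fx=4,fy=4,interpolation=cv2.INTER_CUBIC))
p=cap('wrist','w5.png');s=bot.read_state();print(s['position'],s['force'],s['moment'],np.degrees(np.arctan2(s['tcp_rot'][1][0],s['tcp_rot'][0][0])))
```

```text
[ 0.51591222 -0.407488    0.19927013] [-0.10344044  0.21314684 -5.77502698] [-0.02734894 -0.048248    0.04470138] 0.8277375060481442
```

View pics/w5.png

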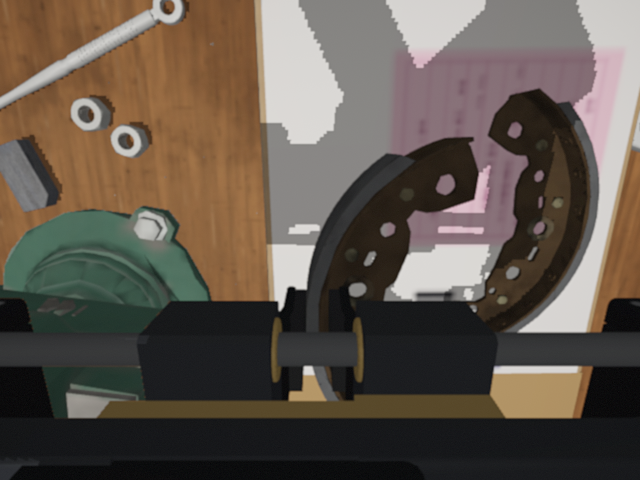

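View pics/t2.png

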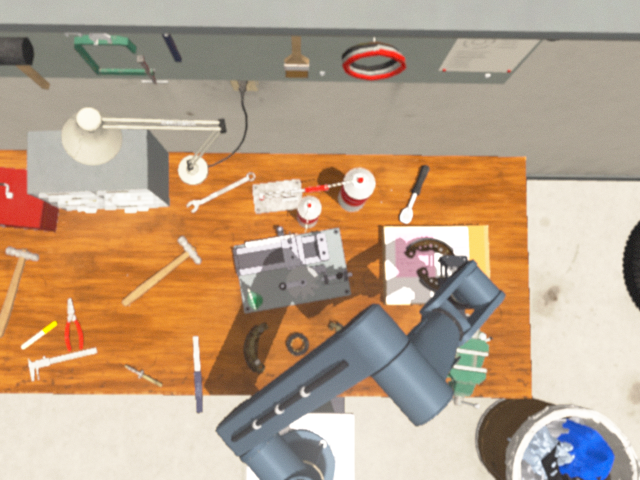

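Run:
```python
from h import *
p=vision.capture('wrist')
for n,uv,z in (('heldtip',(475,145),.126),('heldtip2',(478,200),.126),('held outer end',(405,155),.142),('held outer',(310,270),.142),('other tip',(490,140),.066),('other tip2',(525,90),.066),('other low',(470,300),.066),('carton edge',(265,200),.05),('carton edge',(262,60),.05),('right edge',(600,320),.05),('far',(640,145),.05)): print(n,ray(p,uv,z).round(4))
```

```text
heldtip [ 0.5832 -0.3316  0.126 ]
heldtip2 [ 0.5878 -0.3554  0.126 ]
held outer end [ 0.5495 -0.3356  0.142 ]
held outer [ 0.5125 -0.3842  0.142 ]
other tip [ 0.6165 -0.3292  0.066 ]
other tip2 [ 0.6323 -0.3017  0.066 ]
other low [ 0.6184 -0.4315  0.066 ]
carton edge [ 0.4812 -0.3691  0.05  ]
carton edge [ 0.4816 -0.2856  0.05  ]
right edge [ 0.7224 -0.4532  0.05  ]
far [ 0.7191 -0.3307  0.05  ]
```

View pics/t2z.png

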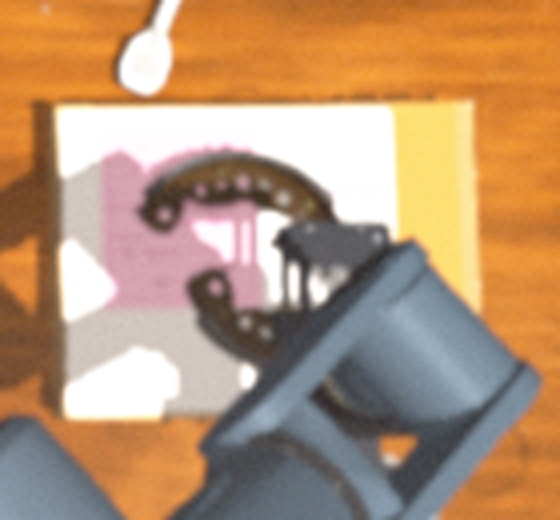

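>>> play_rows(series=[{"tx":0,"ty":0,"tz":-0.025,"turn":0},{"tx":0,"ty":0,"tz":-0.025,"turn":0},{"tx":0,"ty":0,"tz":-0.012,"turn":0},{"tx":0,"ty":0,"tz":-0.006,"turn":0},{"tx":0,"ty":0,"tz":0,"turn":0},{"tx":0,"ty":0,"tz":0,"turn":0},{"tx":0,"ty":0,"tz":0,"turn":0}])

```text
time_s: 10.15
position: [0.5156, -0.4079, 0.1446]
tcp_rot: [[1.0, 0.014, 0.002], [0.014, -1.0, -0.002], [0.001, 0.002, -1.0]]
force: [0.9, -0.0, -5.5]
opening: 0.125
```

>>> play_rows(series=[{"tx":0,"ty":0,"tz":-0.003,"turn":0},{"tx":0,"ty":0,"tz":-0.002,"turn":0},{"tx":0,"ty":0,"tz":-0.001,"turn":0},{"tx":0,"ty":0,"tz":0,"turn":0},{"tx":0,"ty":0,"tz":0,"turn":0}])

```text
time_s: 10.65
position: [0.5152, -0.4078, 0.1391]
tcp_rot: [[1.0, 0.013, 0.001], [0.013, -1.0, -0.001], [0.001, 0.001, -1.0]]
force: [-1.1, -1.0, -2.1]
opening: 0.128
```

>>> play_rows(series=[{"tx":0,"ty":0,"tz":-0.0005,"turn":0},{"tx":0,"ty":0,"tz":0,"turn":0},{"tx":0,"ty":0,"tz":0,"turn":0},{"tx":0,"ty":0,"tz":0,"turn":0},{"tx":0,"ty":0,"tz":0.01,"turn":0},{"tx":0,"ty":0,"tz":0.02,"turn":0},{"tx":0,"ty":0,"tz":0.05,"turn":0},{"tx":0,"ty":0,"tz":0.05,"turn":0},{"tx":0,"ty":0,"tz":0.05,"turn":0}], gripper=0.5)

```text
time_s: 11.55
position: [0.5151, -0.4074, 0.2852]
tcp_rot: [[1.0, 0.014, 0.001], [0.014, -1.0, -0.001], [0.001, 0.001, -1.0]]
force: [0.0, -0.9, 0.3]
opening: 0.504
```

Run:
```python
from h import *
p=cap('wrist','w6.png');s=bot.read_state();print(s['time_s'],s['position'],s['force'],s['opening'])
```

```text
11.6 [ 0.51748834 -0.40977869  0.29349818] [ 1.7805901  -2.06556699  4.71207025] 0.5004333261090245
```

View pics/w6.png

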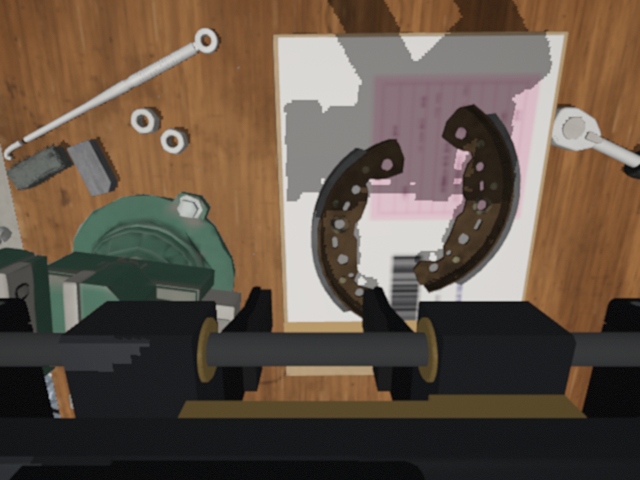

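The wrist view shows the shoe lying flat on the carton's near half, at (350,230), facing the other shoe at (480,200) and not touching it. Next I move to the crank handle.

>>> play_rows(series=[{"tx":0.0,"ty":0.03,"tz":0,"turn":0},{"tx":0.002,"ty":0.055,"tz":0,"turn":0.02},{"tx":0.002,"ty":0.06,"tz":0,"turn":0.02},{"tx":0.002,"ty":0.06,"tz":0,"turn":0.02},{"tx":0.002,"ty":0.06,"tz":0,"turn":0.025},{"tx":0.002,"ty":0.06,"tz":0,"turn":0.025},{"tx":0.002,"ty":0.06,"tz":0,"turn":0.025},{"tx":0.002,"ty":0.06,"tz":0,"turn":0.025},{"tx":0.001,"ty":0.06,"tz":0,"turn":0.025},{"tx":0,"ty":0.05,"tz":-0.02,"turn":0}])

```text
time_s: 12.6
position: [0.5284, 0.0388, 0.2693]
tcp_rot: [[0.978, 0.207, 0.008], [0.207, -0.978, -0.001], [0.007, 0.002, -1.0]]
force: [0.1, -0.1, -0.1]
opening: 0.502
```

>>> play_rows(series=[{"tx":0,"ty":0.027,"tz":-0.03,"turn":0},{"tx":0,"ty":0,"tz":-0.0125,"turn":0},{"tx":0,"ty":0,"tz":0,"turn":0},{"tx":0,"ty":0,"tz":0,"turn":0},{"tx":0,"ty":0,"tz":0,"turn":0}])

```text
time_s: 13.1
position: [0.528, 0.0569, 0.2334]
tcp_rot: [[0.979, 0.204, 0.002], [0.204, -0.979, -0.0], [0.002, 0.001, -1.0]]
force: [-0.6, -0.0, 0.6]
opening: 0.499
```

Run:
```python
from h import *
q=np.load('q.npy')
p=cap('wrist','w7.png');s=bot.read_state();print(s['time_s'],s['position'],F(q,s['position']),np.degrees(np.arctan2(s['tcp_rot'][1][0],s['tcp_rot'][0][0])),s['opening'])
pickle.dump(p,open('w7.pkl','wb'))
for X in ((-65,10,113),(-65,10,67),(-65,-50,66),(-65,-159,113),(-125,-190,12)): print(X,proj(p,W(q,X)))
```

```text
13.15 [0.52789613 0.056958   0.23333147] [-65.82846709   9.07704195 233.33147197] 11.772822817785146 0.5017748954466343
(-65, 10, 113) [318.07813311 269.49960788]
(-65, 10, 67) [317.7697313  248.22001537]
(-65, -50, 66) [316.7240486  321.51365633]
(-65, -159, 113) [314.94113259 484.03283605]
(-125, -190, 12) [256.59592916 418.82030643]
```

View pics/w7.png

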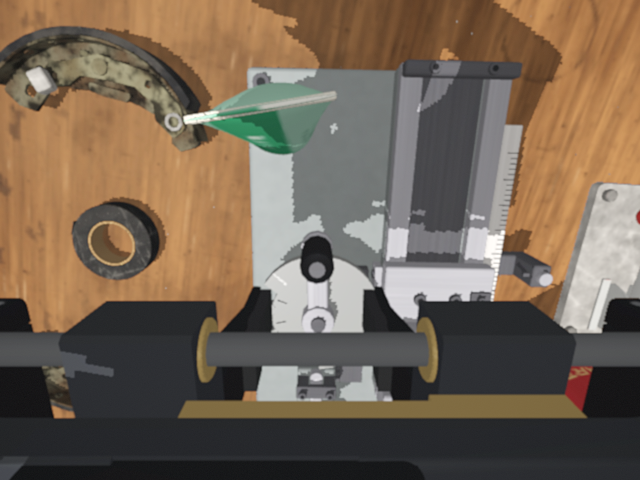

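The handle top is at (317,269), right where the model predicted. I go down over it and grip.

>>> play_rows(series=[{"tx":0,"ty":0.001,"tz":-0.03,"turn":0},{"tx":0,"ty":0,"tz":-0.04,"turn":0},{"tx":0,"ty":0,"tz":-0.02,"turn":0},{"tx":0,"ty":0,"tz":0,"turn":0},{"tx":0,"ty":0,"tz":0,"turn":0},{"tx":0,"ty":0,"tz":0,"turn":0}])

```text
time_s: 13.75
position: [0.5281, 0.0586, 0.1616]
tcp_rot: [[0.979, 0.205, 0.003], [0.205, -0.979, -0.0], [0.003, 0.001, -1.0]]
force: [-0.2, -0.2, 0.1]
opening: 0.501
```

>>> play_rows(series=[{"tx":0,"ty":0,"tz":0,"turn":0},{"tx":0,"ty":0,"tz":0,"turn":0},{"tx":0,"ty":0,"tz":0,"turn":0},{"tx":0,"ty":0,"tz":0,"turn":0},{"tx":0,"ty":0,"tz":0,"turn":0},{"tx":0,"ty":0,"tz":0,"turn":0}], gripper=0)

```text
time_s: 14.35
position: [0.5272, 0.0591, 0.1605]
tcp_rot: [[0.979, 0.206, 0.0], [0.206, -0.979, 0.0], [0.0, 0.0, -1.0]]
force: [0.1, -0.4, 3.4]
opening: 0.245
```

Run:
```python
from h import *
q=np.load('q.npy')
p=cap('wrist','w8.png');s=bot.read_state();print(s['time_s'],s['position'],F(q,s['position']),np.degrees(np.arctan2(s['tcp_rot'][1][0],s['tcp_rot'][0][0])),s['opening'],s['force'])
f=F(q,s['position']);a0=np.arctan2(f[1]+50,f[0]+65);print(a0)
# plan 0.1 rad rows from a0 to 3.75, radius 60
a=np.arange(0,23)*.1+1.575
P=np.array([W(q,(-65+60*np.cos(t),-50+60*np.sin(t),0))[:2] for t in a]);d=np.diff(P,axis=0)/.8
for t,r in zip(a[1:],d): print(round(t,3),r.round(4))
```

```text
14.4 [0.52720151 0.05906812 0.16051616] [-66.1055943   11.28120191 160.51616393] 11.875770330338204 0.2414747827424652 [-0.83345802  0.31705485  3.69161706]
1.5888356982966536
1.675 [-0.0073 -0.0018]
1.775 [-0.007  -0.0026]
1.875 [-0.0068 -0.0032]
1.975 [-0.0064 -0.0039]
2.075 [-0.006  -0.0045]
2.175 [-0.0055 -0.0051]
2.275 [-0.005  -0.0056]
2.375 [-0.0044 -0.0061]
2.475 [-0.0037 -0.0065]
2.575 [-0.0031 -0.0068]
2.675 [-0.0024 -0.0071]
2.775 [-0.0017 -0.0073]
2.875 [-0.0009 -0.0074]
2.975 [-0.0002 -0.0075]
3.075 [ 0.0006 -0.0075]
3.175 [ 0.0013 -0.0074]
3.275 [ 0.002  -0.0072]
3.375 [ 0.0028 -0.007 ]
3.475 [ 0.0034 -0.0067]
3.575 [ 0.0041 -0.0063]
3.675 [ 0.0047 -0.0058]
3.775 [ 0.0053 -0.0053]
```

>>> play_rows(series=[{"tx":-0.0073,"ty":-0.0019,"tz":0,"turn":0.0955},{"tx":-0.007,"ty":-0.0027,"tz":0,"turn":0.0955},{"tx":-0.0067,"ty":-0.0034,"tz":0,"turn":0.0955},{"tx":-0.0063,"ty":-0.004,"tz":0,"turn":0.0955},{"tx":-0.0059,"ty":-0.0046,"tz":0,"turn":0.0955},{"tx":0,"ty":0,"tz":0,"turn":0}])

```text
time_s: 15.0
position: [0.5005, 0.0454, 0.1605]
tcp_rot: [[0.76, 0.649, 0.001], [0.649, -0.76, -0.0], [0.0, 0.001, -1.0]]
force: [-0.8, -0.0, 3.2]
opening: 0.247
```

```bash
cat >> h.py <<'E'
def st():
    q=np.load('q.npy');s=bot.read_state();f=F(q,s['position']);print('t',round(s['time_s'],2),s['position'].round(4),'f',f.round(1),'arm',round(np.arctan2(f[1]+50,f[0]+65)%(2*np.pi),3),'r',round(np.hypot(f[1]+50,f[0]+65),1),'yaw',round(np.degrees(np.arctan2(s['tcp_rot'][1][0],s['tcp_rot'][0][0])),1),'op',round(s['opening'],3),'F',np.round(s['force'],1),np.round(s['moment'],2))
E
python3 -c "
from h import *
st()"
```

```text
t 15.0 [0.5005 0.0454 0.1605] f [-94.9   3.  160.5] arm 2.084 r 60.9 yaw 40.5 op 0.247 F [-0.8 -0.   3.2] [ 0.07 -0.07 -0.06]
```

>>> play_rows(series=[{"tx":-0.0054,"ty":-0.0052,"tz":0,"turn":0.0955},{"tx":-0.0049,"ty":-0.0057,"tz":0,"turn":0.0955},{"tx":-0.0043,"ty":-0.0062,"tz":0,"turn":0.0955},{"tx":-0.0037,"ty":-0.0066,"tz":0,"turn":0.0955},{"tx":-0.003,"ty":-0.0069,"tz":0,"turn":0.0955},{"tx":-0.0023,"ty":-0.0071,"tz":0,"turn":0.0955},{"tx":-0.0016,"ty":-0.0073,"tz":0,"turn":0.0955},{"tx":0,"ty":0,"tz":0,"turn":0}])

```text
time_s: 15.8
position: [0.4806, 0.0093, 0.1605]
tcp_rot: [[0.165, 0.986, 0.001], [0.986, -0.165, -0.0], [-0.0, 0.001, -1.0]]
force: [-0.7, 0.5, 4.4]
opening: 0.246
```

```bash
python3 -c "
from h import *
st()"
```

```text
t 15.8 [0.4806 0.0093 0.1605] f [-121.3  -28.6  160.5] arm 2.779 r 60.3 yaw 80.5 op 0.246 F [-0.7  0.5  4.4] [ 0.07 -0.15  0.01]
```

>>> play_rows(series=[{"tx":-0.0009,"ty":-0.0075,"tz":0,"turn":0.0955},{"tx":-0.0001,"ty":-0.0075,"tz":0,"turn":0.0955},{"tx":0.0006,"ty":-0.0075,"tz":0,"turn":0.0955},{"tx":0.0014,"ty":-0.0074,"tz":0,"turn":0.0955},{"tx":0.0021,"ty":-0.0072,"tz":0,"turn":0.0955},{"tx":0.0028,"ty":-0.007,"tz":0,"turn":0.0955},{"tx":0.0035,"ty":-0.0067,"tz":0,"turn":0.0955},{"tx":0.0041,"ty":-0.0062,"tz":0,"turn":0.0955},{"tx":0.0047,"ty":-0.0058,"tz":0,"turn":0.0955},{"tx":0,"ty":0,"tz":0,"turn":0}])

```text
time_s: 16.8
position: [0.4954, -0.0408, 0.1605]
tcp_rot: [[-0.67, 0.742, 0.0], [0.742, 0.67, -0.0], [-0.0, -0.0, -1.0]]
force: [-0.1, -0.0, 4.7]
opening: 0.241
```

```bash
python3 -c "
from h import *
st()
p=cap('side','s2.png');a=p['pixels'];cv2.imwrite('pics/s2z.png',cv2.resize(a[180:340,220:420],None,fx=4,fy=3.7,interpolation=cv2.INTER_CUBIC))
p=cap('top','t3.png');a=p['pixels'];cv2.imwrite('pics/t3z.png',cv2.resize(a[160:340,200:440],None,fx=3.3,fy=3.3,interpolation=cv2.INTER_CUBIC))
"
```

```text
t 16.8 [ 0.4954 -0.0408  0.1605] f [-116.5  -80.6  160.5] arm 3.678 r 59.9 yaw 132.1 op 0.241 F [-0.1 -0.   4.7] [0.09 0.01 0.02]
```

View pics/s2z.png

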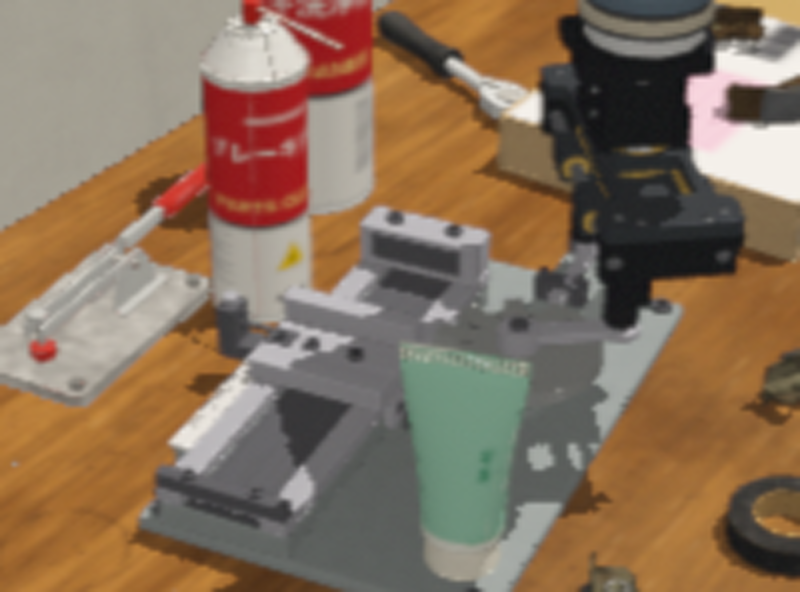

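View pics/t3z.png

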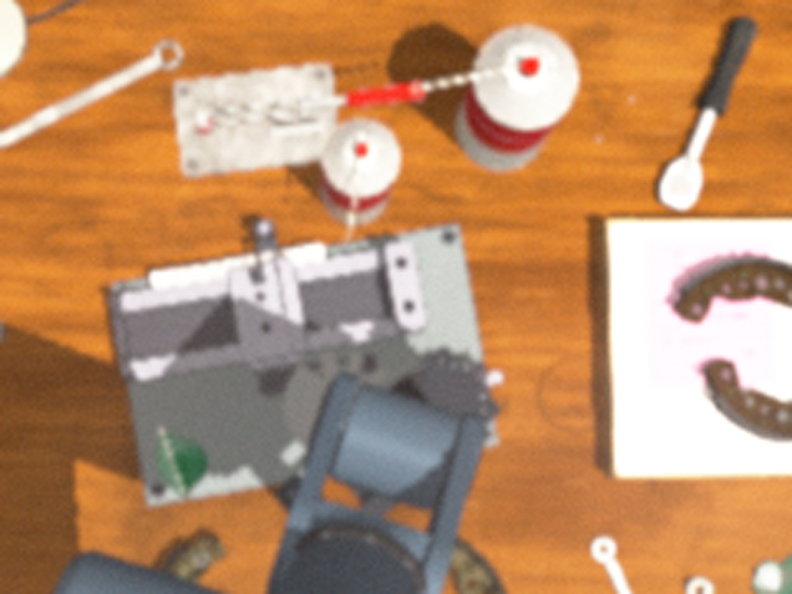

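The stop is now left of the pointer: the saddle's edge moved from 272 to 232 in the crop, which puts it about 9 mm past. That clears all the play. Now clockwise, ending slightly short.

>>> play_rows(series=[{"tx":-0.0047,"ty":0.0058,"tz":0,"turn":-0.0955},{"tx":-0.0041,"ty":0.0062,"tz":0,"turn":-0.0955},{"tx":-0.0035,"ty":0.0067,"tz":0,"turn":-0.0955},{"tx":-0.0028,"ty":0.007,"tz":0,"turn":-0.0955},{"tx":-0.0021,"ty":0.0072,"tz":0,"turn":-0.0955},{"tx":-0.0014,"ty":0.0074,"tz":0,"turn":-0.0955},{"tx":-0.0003,"ty":0.0038,"tz":0,"turn":-0.05},{"tx":-0.0002,"ty":0.0028,"tz":0,"turn":-0.035},{"tx":0,"ty":0,"tz":0,"turn":0},{"tx":0,"ty":0,"tz":0,"turn":0}])

```text
time_s: 17.9
position: [0.4799, -0.0029, 0.1604]
tcp_rot: [[-0.047, 0.999, 0.001], [0.999, 0.047, 0.0], [0.0, 0.001, -1.0]]
force: [-0.1, 0.9, 6.0]
opening: 0.247
```

```bash
python3 -c "
from h import *
st()"
```

```text
t 17.9 [ 0.4799 -0.0029  0.1604] f [-124.4  -40.4  160.4] arm 2.982 r 60.2 yaw 92.7 op 0.247 F [-0.1  0.9  6. ] [ 0.21 -0.23 -0.01]
```

>>> play_rows(series=[{"tx":0,"ty":0,"tz":0,"turn":0},{"tx":0,"ty":0,"tz":0,"turn":0},{"tx":0,"ty":0,"tz":0,"turn":0},{"tx":0,"ty":0,"tz":0,"turn":0},{"tx":0,"ty":0,"tz":0.04,"turn":0},{"tx":0,"ty":0,"tz":0.05,"turn":-0.1},{"tx":0.02,"ty":-0.005,"tz":0.04,"turn":-0.14},{"tx":0.03,"ty":-0.005,"tz":0.03,"turn":-0.14},{"tx":0.03,"ty":-0.005,"tz":0.02,"turn":-0.14},{"tx":0.03,"ty":-0.005,"tz":0.02,"turn":-0.14}], gripper=0.5)

```text
time_s: 18.9
position: [0.5682, -0.0191, 0.3214]
tcp_rot: [[0.605, 0.796, 0.0], [0.796, -0.605, -0.0], [0.0, 0.0, -1.0]]
force: [0.2, 0.1, 0.2]
opening: 0.496
```

>>> play_rows(series=[{"tx":0.015,"ty":0,"tz":0,"turn":-0.14},{"tx":0,"ty":0,"tz":0,"turn":-0.14},{"tx":0,"ty":0,"tz":0,"turn":-0.14},{"tx":0,"ty":0,"tz":0,"turn":-0.14},{"tx":0,"ty":0,"tz":0,"turn":-0.12},{"tx":0,"ty":0,"tz":0,"turn":0},{"tx":0,"ty":0,"tz":0,"turn":0},{"tx":0,"ty":0,"tz":0,"turn":0}])

```text
time_s: 19.7
position: [0.5795, -0.019, 0.3201]
tcp_rot: [[0.977, 0.215, -0.0], [0.215, -0.977, 0.0], [-0.0, -0.0, -1.0]]
force: [-0.5, 0.5, 0.1]
opening: 0.501
```

```bash
python3 -c "
from h import *
p=cap('wrist','w9.png');st();pickle.dump(p,open('w9.pkl','wb'))
q=np.load('q.npy')
for X in ((92,-10,58),(-124,-40,113),(-65,-50,66)): print(X,proj(p,W(q,X)))
"
```

```text
t 19.75 [ 0.5795 -0.019   0.3201] f [-29.7 -75.4 320.1] arm 5.659 r 43.5 yaw 12.4 op 0.502 F [-0.1 -0.  -0.1] [-0.01 -0.1   0.03]
(92, -10, 58) [449.31032764 156.52265439]
(-124, -40, 113) [202.24330766 190.87535103]
(-65, -50, 66) [280.61867823 196.43130791]
```

View pics/w9.png

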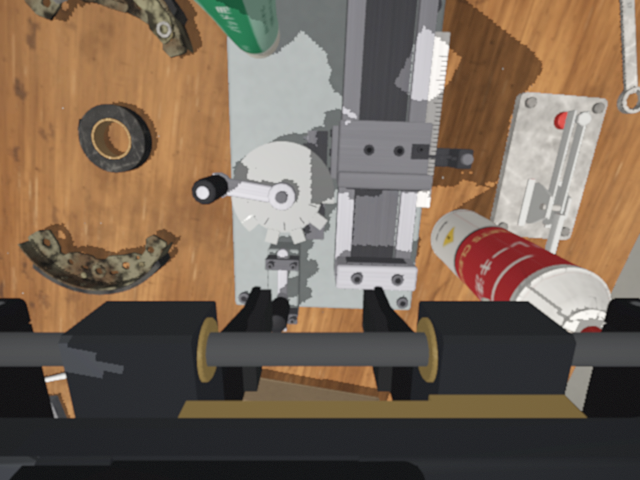

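```bash
python3 -c "
import cv2
a=cv2.imread('pics/w9.png')
cv2.imwrite('pics/w9a.png',cv2.resize(a[110:200,390:490],None,fx=8,fy=6.5,interpolation=cv2.INTER_CUBIC))
cv2.imwrite('pics/w9b.png',cv2.resize(a[130:290,180:340],None,fx=3.75,fy=3.75,interpolation=cv2.INTER_CUBIC))
"
```

```text
(no output)
```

View pics/w9a.png

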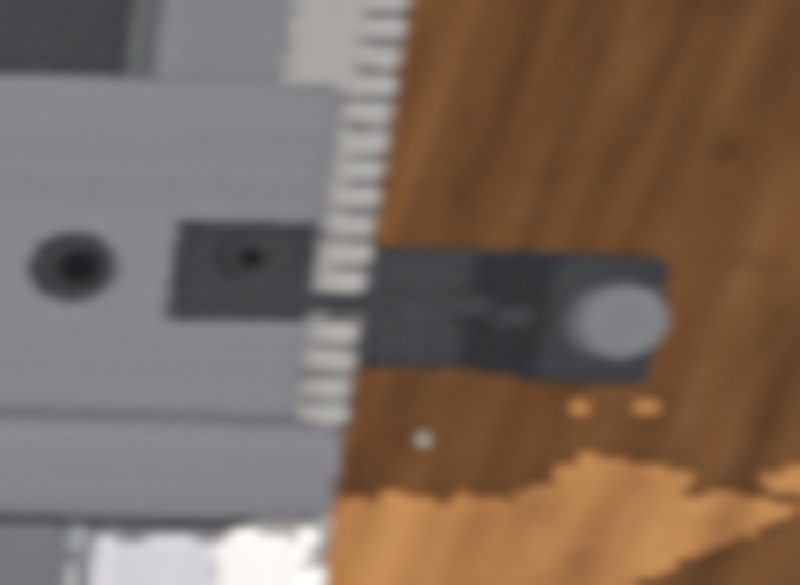

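View pics/w9b.png

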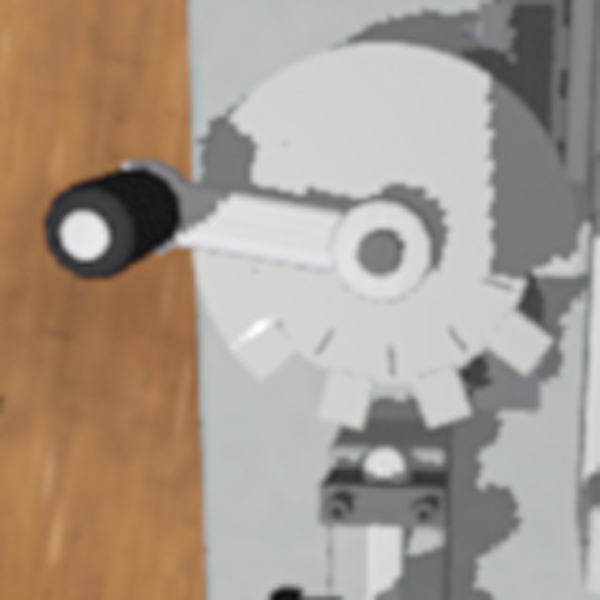

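```bash
python3 -c "
from h import *
p=pickle.load(open('w9.pkl','rb'));q=np.load('q.npy')
C=lambda u,v:np.array([180+u/3.75-.4,130+v/3.75-.4])
g=lambda uv,z:F(q,ray(p,uv,z))
h=g(C(85,235),.113);print('handle',h,np.arctan2(h[1]+50,h[0]+65),np.hypot(h[1]+50,h[0]+65))
for z in (.062,.066,.07):print('hub',g(C(381,251),z))
t=g(C(345,425),.055);u=g(C(445,422),.055);print('tabs',t,u)
for nm,uv in (('l tab R edge',(368,378)),('r tab L edge',(415,378)),('tick',(391,360)),('l tab out R',(362,428)),('r tab out L',(430,424)),('nose',(384,450))): 
  m=g(C(*uv),.055);print(nm,m.round(1),np.arctan2(m[1]+50,m[0]+65))
a=p['pixels'][140:175,415:465];a=cv2.resize(a,None,fx=15,fy=15,interpolation=cv2.INTER_CUBIC).astype(float)
cv2.imwrite('pics/w9c.png',np.clip((a-30)*3,0,255).astype('uint8'))
for x in (85,92,99): print(x,(proj(p,W(q,(x,-10,58)))-[415,140])*15)
"
```

```text
handle [-124.05265503  -41.12710042  113.        ] 2.992454272145333 59.71552908285446
hub [-64.83055693 -50.68296547  62.        ]
hub [-64.45287516 -50.08287375  66.        ]
hub [-64.0751934  -49.48278203  70.        ]
tabs [-75.30953146 -98.79712527  55.        ] [-48.45027249 -97.30207244  55.        ]
l tab R edge [-69.1 -85.7  55. ] -1.6840243800490982
r tab L edge [-56.6 -85.4  55. ] -1.336223110772507
tick [-62.9 -80.6  55. ] -1.5032931316138098
l tab out R [-70.7 -99.5  55. ] -1.6863396439606286
r tab out L [-52.5 -98.   55. ] -1.3153139389068746
nose [ -64.8 -105.6   55. ] -1.5680640957390806
85 [402.57685213 245.02810953]
92 [514.65491456 247.8398159 ]
99 [626.70553308 250.65083378]
```

View pics/w9c.png

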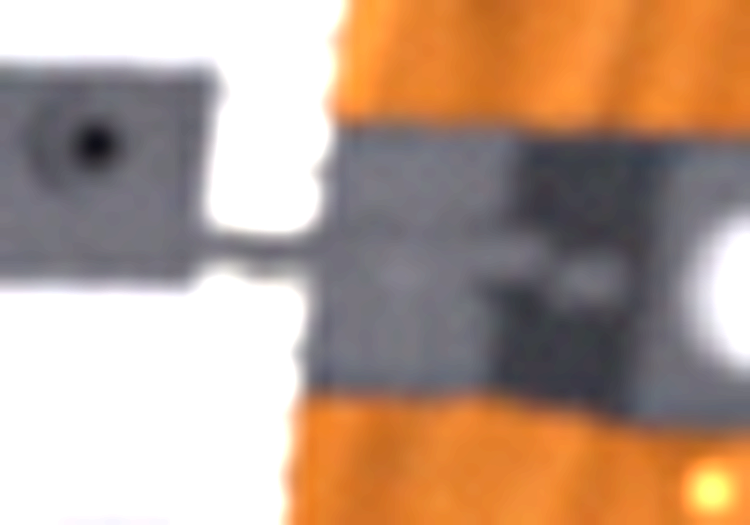

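The enhanced crop shows the stop's index tip about 1.5 px (about 1.2 mm) left of the pointer blade. The dial notch reads about 0.06 rad short, and the handle about 0.05. I'll re-grip at the same pose and turn about 0.05 rad more clockwise.

>>> play_rows(series=[{"tx":-0.015,"ty":0,"tz":0,"turn":0.14},{"tx":-0.03,"ty":0.005,"tz":0,"turn":0.14},{"tx":-0.03,"ty":0.005,"tz":0,"turn":0.14},{"tx":-0.03,"ty":0.005,"tz":0,"turn":0.14},{"tx":-0.02,"ty":0.005,"tz":0,"turn":0.14},{"tx":0,"ty":0,"tz":-0.03,"turn":0.14},{"tx":0,"ty":0,"tz":-0.03,"turn":0.14},{"tx":0,"ty":0,"tz":-0.03,"turn":0.14},{"tx":0,"ty":0,"tz":0,"turn":0.12},{"tx":0,"ty":0,"tz":0,"turn":0.1}])

```text
time_s: 20.75
position: [0.4792, -0.003, 0.2474]
tcp_rot: [[-0.053, 0.999, -0.002], [0.999, 0.053, 0.0], [0.001, -0.002, -1.0]]
force: [0.3, 0.7, -0.2]
opening: 0.498
```

>>> play_rows(series=[{"tx":0,"ty":0,"tz":-0.03,"turn":0},{"tx":0,"ty":0,"tz":-0.04,"turn":0},{"tx":0,"ty":0,"tz":-0.03,"turn":0},{"tx":0,"ty":0,"tz":-0.01,"turn":0},{"tx":0,"ty":0,"tz":0,"turn":0},{"tx":0,"ty":0,"tz":0,"turn":0},{"tx":0,"ty":0,"tz":0,"turn":0}])

```text
time_s: 21.45
position: [0.4804, -0.0032, 0.1614]
tcp_rot: [[-0.048, 0.999, 0.003], [0.999, 0.048, -0.001], [-0.001, 0.003, -1.0]]
force: [0.1, 0.3, 0.8]
opening: 0.501
```

```bash
python3 -c "
from h import *
st()"
```

```text
t 21.45 [ 0.4804 -0.0032  0.1614] f [-123.9  -40.8  161.4] arm 2.987 r 59.6 yaw 92.7 op 0.501 F [0.1 0.3 0.8] [ 0.12 -0.18 -0.02]
```

>>> play_rows(series=[{"tx":0,"ty":0,"tz":0,"turn":0},{"tx":0,"ty":0,"tz":0,"turn":0},{"tx":0,"ty":0,"tz":0,"turn":0},{"tx":0,"ty":0,"tz":0,"turn":0},{"tx":0,"ty":0,"tz":0,"turn":0},{"tx":0,"ty":0,"tz":0,"turn":0}], gripper=0)

```text
time_s: 22.05
position: [0.4797, -0.003, 0.1605]
tcp_rot: [[-0.048, 0.999, 0.0], [0.999, 0.048, -0.0], [-0.0, 0.0, -1.0]]
force: [0.6, 0.8, 4.0]
opening: 0.248
```

```bash
python3 -c "
from h import *
st()"
```

```text
t 22.05 [ 0.4797 -0.003   0.1605] f [-124.7  -40.6  160.5] arm 2.985 r 60.4 yaw 92.7 op 0.248 F [0.6 0.8 4. ] [ 0.13 -0.07  0.03]
```

>>> play_rows(series=[{"tx":0,"ty":0.0013,"tz":0,"turn":-0.015},{"tx":0,"ty":0.0013,"tz":0,"turn":-0.015},{"tx":0,"ty":0.0013,"tz":0,"turn":-0.015},{"tx":0,"ty":0,"tz":0,"turn":0},{"tx":0,"ty":0,"tz":0,"turn":0},{"tx":0,"ty":0,"tz":0,"turn":0}])

```text
time_s: 22.65
position: [0.4796, 0.0001, 0.1604]
tcp_rot: [[-0.001, 1.0, 0.0], [1.0, 0.001, -0.0], [-0.0, 0.0, -1.0]]
force: [-0.7, -2.3, 5.1]
opening: 0.241
```

```bash
python3 -c "
from h import *
st()"
```

```text
t 22.65 [4.796e-01 1.000e-04 1.604e-01] f [-124.1  -37.4  160.4] arm 2.932 r 60.4 yaw 90.0 op 0.241 F [-0.7 -2.3  5.1] [-0.17  0.08 -0.  ]
```

>>> play_rows(series=[{"tx":0,"ty":0,"tz":0,"turn":0},{"tx":0,"ty":0,"tz":0,"turn":0},{"tx":0,"ty":0,"tz":0,"turn":0},{"tx":0,"ty":0,"tz":0,"turn":0},{"tx":0,"ty":0,"tz":0.04,"turn":0},{"tx":0,"ty":0,"tz":0.05,"turn":-0.1},{"tx":0.02,"ty":-0.002,"tz":0.04,"turn":-0.14},{"tx":0.03,"ty":-0.002,"tz":0.02,"turn":-0.14},{"tx":0.03,"ty":-0.002,"tz":0,"turn":-0.14},{"tx":0.03,"ty":-0.002,"tz":0,"turn":-0.14}], gripper=0.5)

```text
time_s: 23.65
position: [0.5686, -0.0063, 0.2812]
tcp_rot: [[0.642, 0.767, 0.002], [0.767, -0.642, -0.0], [0.001, 0.002, -1.0]]
force: [-0.3, 1.4, 0.3]
opening: 0.501
```

>>> play_rows(series=[{"tx":0.02,"ty":-0.002,"tz":0,"turn":-0.14},{"tx":0,"ty":0,"tz":0,"turn":-0.14},{"tx":0,"ty":0,"tz":0,"turn":-0.14},{"tx":0,"ty":0,"tz":0,"turn":-0.14},{"tx":0,"ty":0,"tz":0,"turn":-0.08},{"tx":0,"ty":0,"tz":0,"turn":0},{"tx":0,"ty":0,"tz":0,"turn":0},{"tx":0,"ty":0,"tz":0,"turn":0}])

```text
time_s: 24.45
position: [0.5835, -0.0078, 0.2801]
tcp_rot: [[0.978, 0.21, -0.0], [0.21, -0.978, 0.0], [-0.0, -0.0, -1.0]]
force: [-0.9, -0.2, -1.3]
opening: 0.499
```

```bash
python3 -c "
from h import *
p=cap('wrist','w10.png');st();pickle.dump(p,open('w10.pkl','wb'))
q=np.load('q.npy')
m=proj(p,W(q,(92,-10,58)));print(m)
for X in ((-124,-38,113),(-65,-50,66)): print(X,proj(p,W(q,X)))
x0,y0=int(m[0])-25,int(m[1])-17
a=p['pixels'][y0:y0+35,x0:x0+50];a=cv2.resize(a,None,fx=15,fy=15,interpolation=cv2.INTER_CUBIC).astype(float)
cv2.imwrite('pics/w10c.png',np.clip((a-30)*3,0,255).astype('uint8'))
for x in (85,92,99): print(x,(proj(p,W(q,(x,-10,58)))-[x0,y0])*15)
s=proj(p,W(q,(-65,-80,55)));x0,y0=int(s[0])-80,int(s[1])-75;print(x0,y0)
cv2.imwrite('pics/w10b.png',cv2.resize(p['pixels'][y0:y0+150,x0:x0+160],None,fx=4,fy=4,interpolation=cv2.INTER_CUBIC))
"
```

```text
t 24.5 [ 0.5835 -0.0079  0.2802] f [-23.6 -65.2 280.2] arm 5.931 r 44.1 yaw 12.1 op 0.503 F [ 0.5 -1.1  0.1] [-0.01 -0.07  0.01]
[456.63145979 170.0808648 ]
(-124, -38, 113) [177.40505421 210.40860059]
(-65, -50, 66) [268.80121974 215.50988195]
85 [259.35009714 253.83518843]
92 [384.47189683 256.21297203]
99 [509.56799993 258.59026729]
190 171
```

View pics/w10c.png

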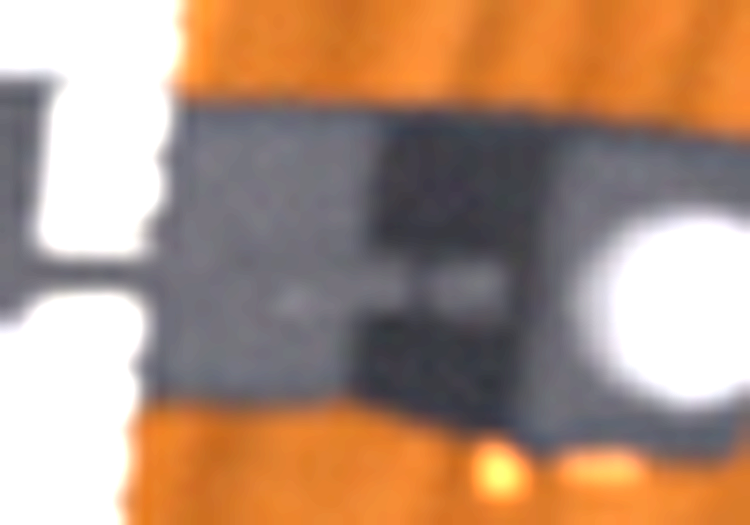

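View pics/w10b.png

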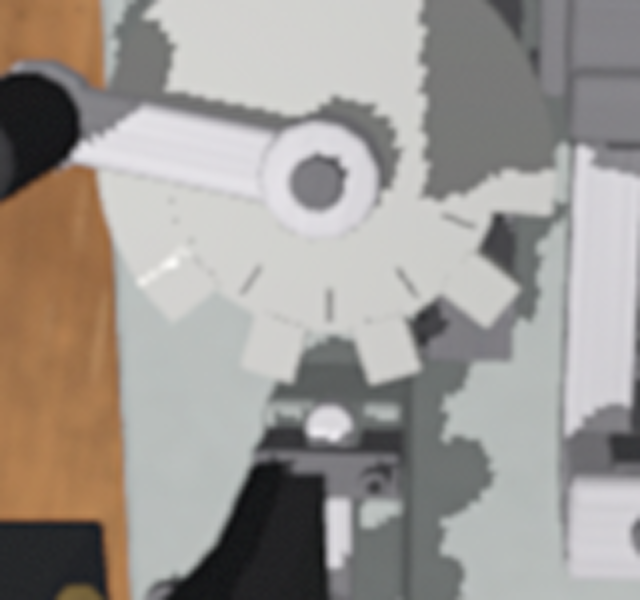

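```bash
python3 -c "
from h import *
p=pickle.load(open('w10.pkl','rb'));q=np.load('q.npy')
C=lambda u,v:np.array([190+u/4-.4,171+v/4-.4])
for nm,uv in (('l in',(303,332)),('r in',(356,332)),('tick',(329,303)),('l out',(292,382)),('r out',(372,384)),('nose',(328,410)),('hub',(317,183))):
  m=F(q,ray(p,C(*uv),.066 if nm=='hub' else .055));print(nm,m.round(1),np.arctan2(m[1]+50,m[0]+65))
# blades profile
pix=p['pixels'].astype(float).mean(2);x0,y0=431,153
for c in (434,436,438,455,457,459,461,463): print(c,pix[y0+12:y0+26,c].round(0))
"
```

```text
l in [-70.2 -87.2  55. ] -1.7091262220262329
r in [-58.2 -87.   55. ] -1.389709369290002
tick [-64.2 -80.3  55. ] -1.544657471333081
l out [-72.9 -99.2  55. ] -1.7307609334604084
r out [-54.7 -99.4  55. ] -1.3652664979661862
nose [ -64.8 -105.9   55. ] -1.5680239902246786
hub [-65.  -50.7  66. ] -1.5319692506179639
434 [129. 132. 134. 134. 111.  76.  68.  92. 133. 156. 150. 141. 147. 162.]
436 [167. 157. 139. 132. 120.  81.  67. 100. 145. 168. 161. 137. 142. 167.]
438 [171. 161. 137. 127. 122.  82.  67. 102. 144. 169. 167. 149. 140. 164.]
455 [61. 61. 60. 59. 60. 64. 68. 69. 63. 55. 52. 52. 52. 51.]
457 [52. 51. 50. 50. 54. 62. 66. 68. 61. 50. 50. 50. 51. 51.]
459 [51. 52. 52. 50. 52. 55. 61. 61. 57. 52. 50. 50. 50. 51.]
461 [51. 53. 50. 50. 53. 60. 67. 67. 64. 56. 51. 51. 50. 52.]
463 [53. 52. 52. 51. 52. 61. 69. 68. 62. 57. 52. 51. 51. 48.]
```

The profiles put the index 0.2 mm from the pointer and the notch within 0.02 rad, both on the short side, so the crank is still bearing on the stop. Now the bolt.

>>> play_rows(series=[{"tx":-0.007,"ty":-0.031,"tz":-0.01,"turn":-0.0175},{"tx":-0.007,"ty":-0.031,"tz":-0.02,"turn":0},{"tx":-0.007,"ty":-0.031,"tz":-0.02,"turn":0},{"tx":-0.007,"ty":-0.032,"tz":-0.02,"turn":0},{"tx":0,"ty":0,"tz":0,"turn":0},{"tx":0,"ty":0,"tz":-0.03,"turn":0},{"tx":0,"ty":0,"tz":-0.04,"turn":0},{"tx":0,"ty":0,"tz":-0.0225,"turn":0},{"tx":0,"ty":0,"tz":0,"turn":0},{"tx":0,"ty":0,"tz":0,"turn":0}])

```text
time_s: 25.5
position: [0.5617, -0.1075, 0.1507]
tcp_rot: [[0.982, 0.191, 0.0], [0.191, -0.982, -0.0], [0.0, 0.0, -1.0]]
force: [0.2, 0.8, 0.1]
opening: 0.503
```

```bash
python3 -c "
from h import *
st()
p=cap('wrist','w11.png')
p=cap('side','s3.png');cv2.imwrite('pics/s3z.png',cv2.resize(p['pixels'][180:340,240:440],None,fx=4,fy=3.7,interpolation=cv2.INTER_CUBIC))
"
```

```text
t 25.5 [ 0.5617 -0.1075  0.1507] f [ -64.2 -158.8  150.7] arm 4.72 r 108.8 yaw 11.0 op 0.503 F [0.2 0.8 0.1] [-0.05 -0.08  0.  ]
```

View pics/s3z.png

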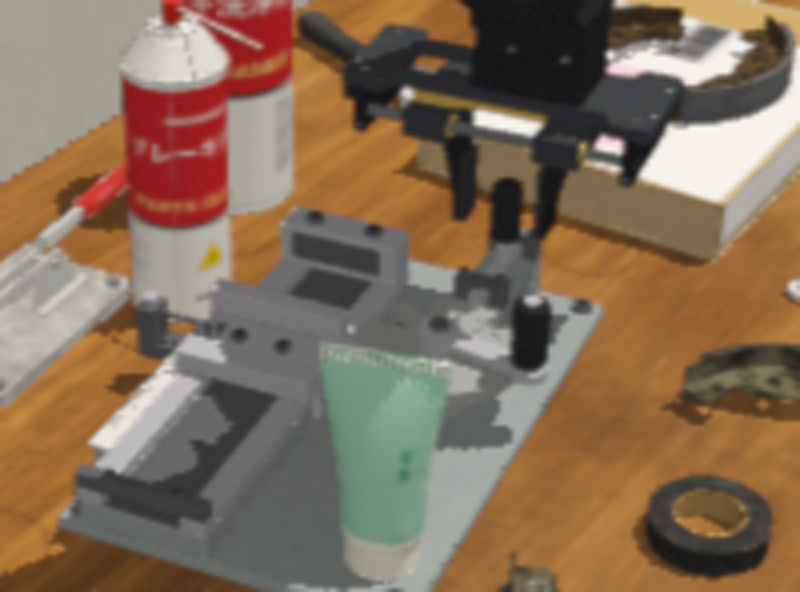

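View pics/w11.png

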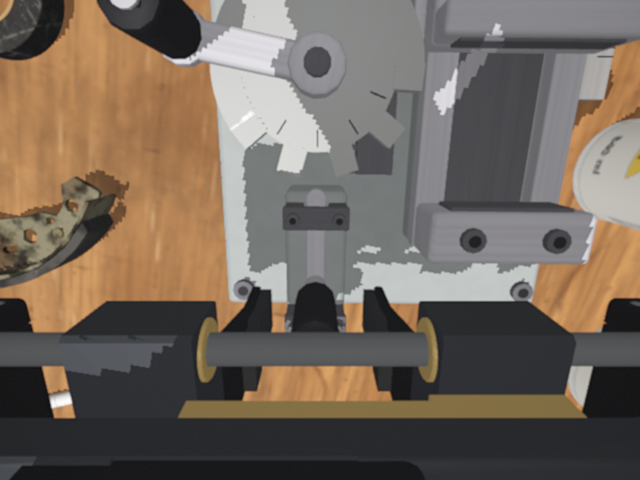

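The knob is centred between the fingers at (316,305) and the notch faces the bolt's nose. I close and push.

>>> play_rows(series=[{"tx":0,"ty":0,"tz":0,"turn":0},{"tx":0,"ty":0,"tz":0,"turn":0},{"tx":0,"ty":0,"tz":0,"turn":0},{"tx":0,"ty":0,"tz":0,"turn":0},{"tx":0,"ty":0,"tz":0,"turn":0},{"tx":0,"ty":0,"tz":0,"turn":0}], gripper=0)

```text
time_s: 26.2
position: [0.5609, -0.108, 0.1506]
tcp_rot: [[0.982, 0.191, -0.001], [0.191, -0.982, -0.0], [-0.001, 0.0, -1.0]]
force: [-2.7, -1.4, 3.8]
opening: 0.222
```

>>> play_rows(series=[{"tx":-0.0006,"ty":0.003,"tz":0,"turn":0},{"tx":-0.0006,"ty":0.003,"tz":0,"turn":0},{"tx":-0.0006,"ty":0.003,"tz":0,"turn":0},{"tx":-0.0006,"ty":0.003,"tz":0,"turn":0},{"tx":-0.0006,"ty":0.003,"tz":0,"turn":0},{"tx":-0.0006,"ty":0.003,"tz":0,"turn":0},{"tx":0,"ty":0,"tz":0,"turn":0},{"tx":0,"ty":0,"tz":0,"turn":0}])

```text
time_s: 27.0
position: [0.5582, -0.0932, 0.1506]
tcp_rot: [[0.982, 0.191, -0.0], [0.191, -0.982, 0.0], [-0.0, -0.0, -1.0]]
force: [-2.7, -1.5, 5.3]
opening: 0.22
```

```bash
python3 -c "
from h import *
st()"
```

```text
t 27.0 [ 0.5582 -0.0932  0.1506] f [ -64.9 -144.1  150.6] arm 4.714 r 94.1 yaw 11.0 op 0.22 F [-2.7 -1.5  5.3] [-0.22  0.35 -0.  ]
```

>>> play_rows(series=[{"tx":-0.0004,"ty":0.002,"tz":0,"turn":0},{"tx":-0.0004,"ty":0.002,"tz":0,"turn":0},{"tx":-0.0002,"ty":0.001,"tz":0,"turn":0},{"tx":0,"ty":0,"tz":0,"turn":0},{"tx":0,"ty":0,"tz":0,"turn":0}])

```text
time_s: 27.5
position: [0.5576, -0.0902, 0.1506]
tcp_rot: [[0.982, 0.191, 0.0], [0.191, -0.982, -0.002], [0.0, 0.002, -1.0]]
force: [-3.8, -4.6, 5.3]
opening: 0.221
```

```bash
python3 -c "
from h import *
st()"
```

```text
t 27.5 [ 0.5576 -0.0902  0.1506] f [ -64.8 -141.   150.6] arm 4.714 r 91.0 yaw 11.0 op 0.221 F [-3.8 -4.6  5.3] [-0.73  0.38  0.06]
```

>>> play_rows(series=[{"tx":-0.0004,"ty":0.002,"tz":0,"turn":0},{"tx":0,"ty":0,"tz":0,"turn":0},{"tx":0,"ty":0,"tz":0,"turn":0}])

```text
time_s: 27.8
position: [0.5576, -0.0899, 0.1506]
tcp_rot: [[0.981, 0.192, 0.001], [0.192, -0.981, -0.004], [0.0, 0.004, -1.0]]
force: [-2.7, -8.2, 4.0]
opening: 0.22
```

```bash
python3 -c "
from h import *
st()"
```

```text
t 27.8 [ 0.5576 -0.0899  0.1506] f [ -64.8 -140.8  150.6] arm 4.714 r 90.8 yaw 11.1 op 0.22 F [-2.7 -8.2  4. ] [-1.44  0.47 -0.01]
```

>>> play_rows(series=[{"tx":0,"ty":0,"tz":0,"turn":0},{"tx":0,"ty":0,"tz":0,"turn":0},{"tx":0,"ty":0,"tz":0,"turn":0},{"tx":0,"ty":0,"tz":0,"turn":0},{"tx":0,"ty":0,"tz":0.04,"turn":0},{"tx":0,"ty":0,"tz":0.05,"turn":0},{"tx":0.015,"ty":0.03,"tz":0.04,"turn":0},{"tx":0.018,"ty":0.04,"tz":0.033,"turn":0},{"tx":0,"ty":0.03,"tz":0,"turn":0},{"tx":0,"ty":0,"tz":0,"turn":0}], gripper=0.5)

```text
time_s: 28.8
position: [0.5837, -0.0047, 0.2817]
tcp_rot: [[0.981, 0.194, 0.002], [0.194, -0.981, 0.001], [0.002, -0.001, -1.0]]
force: [0.5, -0.7, -0.3]
opening: 0.498
```

>>> play_rows(series=[{"tx":0,"ty":0,"tz":0,"turn":0},{"tx":0,"ty":0,"tz":0,"turn":0},{"tx":0,"ty":0,"tz":0,"turn":0}])

```text
time_s: 29.1
position: [0.5833, -0.0088, 0.2799]
tcp_rot: [[0.982, 0.189, -0.001], [0.189, -0.982, 0.0], [-0.001, -0.0, -1.0]]
force: [-0.2, -0.0, -0.5]
opening: 0.501
```

```bash
python3 -c "
from h import *
p=cap('wrist','w12.png');st();pickle.dump(p,open('w12.pkl','wb'))
q=np.load('q.npy')
m=proj(p,W(q,(92,-10,58)))
x0,y0=int(m[0])-25,int(m[1])-17
a=p['pixels'][y0:y0+35,x0:x0+50];a=cv2.resize(a,None,fx=15,fy=15,interpolation=cv2.INTER_CUBIC).astype(float)
cv2.imwrite('pics/w12c.png',np.clip((a-30)*3,0,255).astype('uint8'))
pix=p['pixels'].astype(float).mean(2);c0=int(round(m[0]))
for c in range(c0-6,c0+12,2): print(c-c0,pix[y0+10:y0+26,c].round(0))
s=proj(p,W(q,(-65,-80,55)));x0,y0=int(s[0])-80,int(s[1])-75
cv2.imwrite('pics/w12b.png',cv2.resize(p['pixels'][y0:y0+150,x0:x0+160],None,fx=4,fy=4,interpolation=cv2.INTER_CUBIC))
"
```

```text
t 29.15 [ 0.5834 -0.0089  0.28  ] f [-24.  -66.2 280. ] arm 5.908 r 44.1 yaw 10.9 op 0.501 F [ 0.5  0.5 -1. ] [-0.03 -0.08 -0.01]
-6 [70. 69. 70. 70. 70. 69. 68. 67. 68. 70. 70. 68. 68. 69. 69. 67.]
-4 [71. 70. 69. 69. 70. 69. 68. 66. 69. 70. 69. 68. 67. 68. 67. 65.]
-2 [63. 62. 62. 60. 60. 60. 60. 65. 69. 70. 65. 55. 53. 54. 52. 52.]
0 [51. 51. 50. 51. 51. 50. 55. 63. 67. 68. 61. 53. 51. 50. 52. 51.]
2 [51. 52. 51. 52. 53. 49. 53. 57. 60. 61. 58. 52. 51. 51. 50. 51.]
4 [51. 52. 52. 53. 51. 51. 50. 57. 66. 68. 62. 55. 50. 51. 51. 51.]
6 [52. 52. 52. 52. 50. 49. 51. 56. 66. 66. 60. 55. 52. 51. 51. 49.]
8 [53. 52. 53. 52. 53. 52. 50. 54. 57. 55. 54. 53. 55. 55. 54. 55.]
10 [57. 58. 57. 59. 61. 61. 63. 61. 60. 61. 63. 63. 65. 66. 65. 66.]
```

View pics/w12c.png

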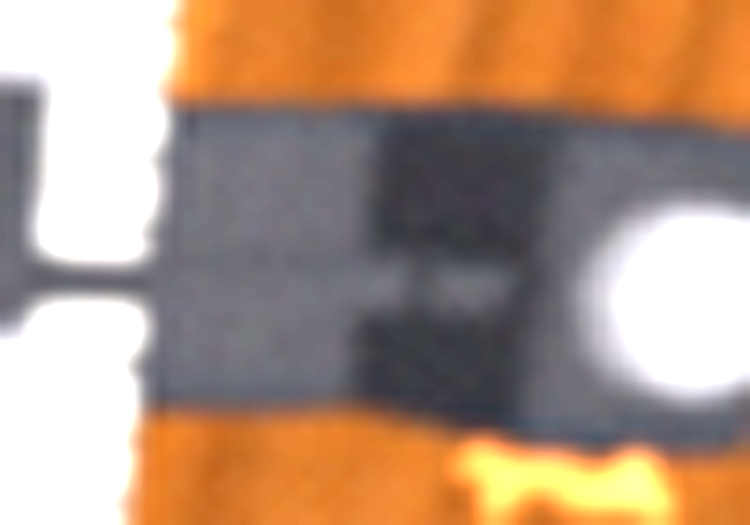

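View pics/w12b.png

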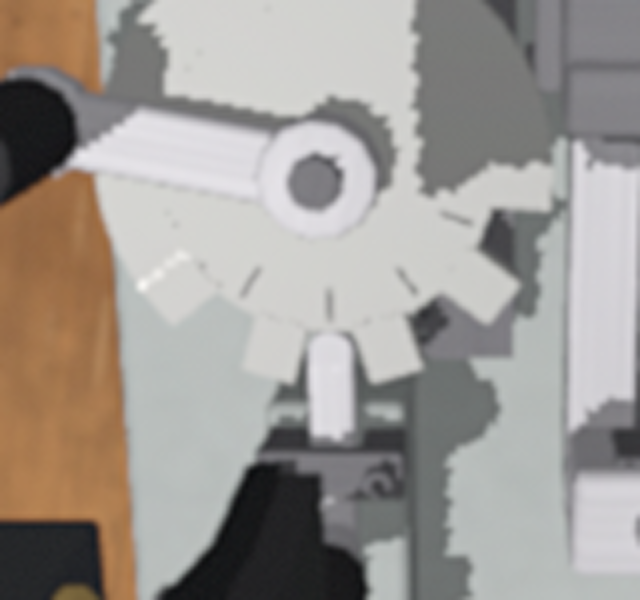

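```bash
python3 -c "
from h import *
p=cap('side','s4.png')
"
```

```text
(no output)
```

View pics/s4.png

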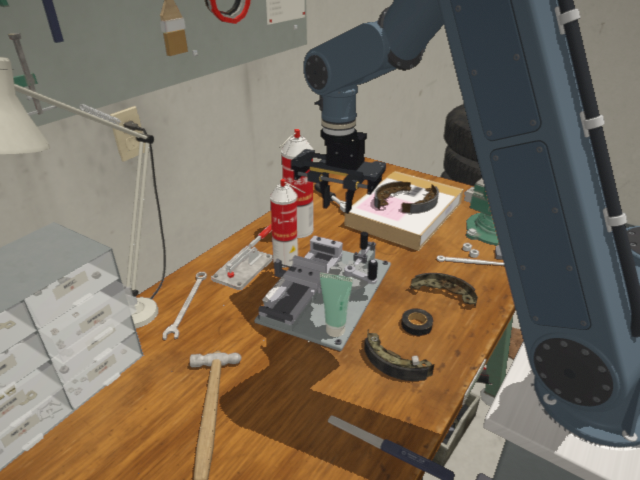

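The side view shows both cans (284,225) and (297,170) and the tube (335,305) standing, both shoes on the carton at (405,197), and the gripper clear. Handing in.

```bash
python3 -c "
from h import *
print(bot.hand_in())"
```

```text
the job is handed in; nothing more can be done
None
```

The job is done and handed in, at about 29 s of the 59 s allowed; the hand-in gave no verdict.

- **Shoe:** it lies flat on the carton's near half, beside the other new shoe and not touching it.
- **Stop:** I cranked it back about 9 mm past the pointer, clear of the play (about 5.6 mm). I then brought it up turning clockwise in two moves, with one release and re-grip about 1 mm short of the pointer to check the alignment.
- **Bolt:** I pushed it 18 mm until it stopped. The last picture shows it seated in the notch.
- **Can and tube:** both are standing, and the gripper touches nothing.

**Last checks:** the two blades line up to about 0.2 mm, with the index a touch on the backed-off side. Before the bolt went in, the dial's notch had read about 0.02 rad short, while the blades suggested about 0.01 rad. Both are within the bolt's 0.04 rad. That the crank still bears on the stop is inferred: the last move was clockwise against resistance. I did not test it separately.

My first two move calls were refused for missing row keys and moved nothing.

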